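# Sort lock-bolts by thread pitch into a sprung gauge rack

### The job

Sort the three lock-bolts by thread pitch into the gauge rack: lay each bolt in the gauge whose notches match its thread, threaded end over the notched plates and head at the other end, and push its shank down past the sprung white lips until the bolt lies level and fully home. Leave the other tools on the bench where they lie.

Things in the scene. Friction and masses are not known exactly. Their poses are not given: they have to be found in the camera images.
- bolt_fine_shank (a point): steel lock-bolt with a fine thread: 9 thread rings, 6 mm from ring to ring; 129 mm long, about 160 g, lying level on the bench, axis 11 mm up. This point: middle of its plain shank (16 mm diameter, 54 mm long), on the axis; grip here from above. x axis: along the bolt towards the thread, z: up at the start. Hex head (22 mm across flats) from x = -43 to -27 mm, thread (22 mm diameter) 27 to 81, end 86
- bolt_fine_end (a point): point on the axis of the fine bolt at the end of its thread, 81 mm from its shank point; same axes. The bolt's centre of mass lies 10 to 20 mm from the shank point towards this one
- bolt_medium_shank (a point): steel lock-bolt with a medium thread: 6 thread rings, 9 mm from ring to ring; 129 mm long, about 160 g, lying level on the bench, axis 11 mm up. This point: middle of its plain shank (16 mm diameter, 54 mm long), on the axis; grip here from above. x axis: along the bolt towards the thread, z: up at the start. Hex head (22 mm across flats) from x = -43 to -27 mm, thread (22 mm diameter) 27 to 81, end 86
- bolt_medium_end (a point): point on the axis of the medium bolt at the end of its thread, 81 mm from its shank point; same axes. The bolt's centre of mass lies 10 to 20 mm from the shank point towards this one
- bolt_coarse_shank (a point): steel lock-bolt with a coarse thread: 4 thread rings, 13 mm from ring to ring; 129 mm long, about 160 g, lying level on the bench, axis 11 mm up. This point: middle of its plain shank (16 mm diameter, 54 mm long), on the axis; grip here from above. x axis: along the bolt towards the thread, z: up at the start. Hex head (22 mm across flats) from x = -43 to -27 mm, thread (22 mm diameter) 27 to 81, end 86
- bolt_coarse_end (a point): point on the axis of the coarse bolt at the end of its thread, 81 mm from its shank point; same axes. The bolt's centre of mass lies 10 to 20 mm from the shank point towards this one
- rack_base: the rack's base, a grey plate screwed down on the bench, 158 x 190 mm, its top 12 mm up; origin at bench height under the shank point of the middle gauge, the plate from x = -59 to 99 mm. Three gauges stand side by side on it, 62 mm apart along y, in any order, all pointing along +x (notched end)
- seat_fine (a point): where the shank point of the fine bolt lies when home in the fine gauge, 50 mm above the bench. x axis: along the gauge from head end to notched end; y across; z up. Sprung jaws with prongs at x = -24 to -17 and 17 to 24 mm rise 17 mm above this point and reach 17 mm out to each side. The 34 mm between the prongs is free for fingers down to 22 mm below this point. A saddle at x = -26 to -19 mm carries the head end
- seat_fine_end (a point): where the end point of the fine bolt lies when home in the fine gauge, 81 mm from the seat point; same axes. Before it, from x = -50 to 0 mm, stand two upright notched steel plates (4 mm thick, 12 mm apart) with notches 6 mm apart, 3 mm deep, with sloping, oiled sides. A thread of another pitch stands on the teeth, about 3 mm too high. The bolt has about 3 mm play each way along the gauge between its prongs
- jaw_fine_l (a joint): sprung jaw on the +y side of the fine gauge: 0 at rest, grows (rad) as it is pushed outward about its foot, at most 0.4; springs back. Its slippery white nylon lips stand 7.5 mm above the seat point, 11 mm apart from the other jaw's: the shank is pushed down between them with about 6 to 15 N, then they snap over it and hold it down (0.01 to 0.03 rad)
- jaw_fine_r (a joint): sprung jaw on the -y side of the fine gauge: 0 at rest, grows (rad) as it is pushed outward about its foot, at most 0.4; springs back. Its slippery white nylon lips stand 7.5 mm above the seat point, 11 mm apart from the other jaw's: the shank is pushed down between them with about 6 to 15 N, then they snap over it and hold it down (0.01 to 0.03 rad)
- seat_medium (a point): where the shank point of the medium bolt lies when home in the medium gauge, 50 mm above the bench. x axis: along the gauge from head end to notched end; y across; z up. Sprung jaws with prongs at x = -24 to -17 and 17 to 24 mm rise 17 mm above this point and reach 17 mm out to each side. The 34 mm between the prongs is free for fingers down to 22 mm below this point. A saddle at x = -26 to -19 mm carries the head end
- seat_medium_end (a point): where the end point of the medium bolt lies when home in the medium gauge, 81 mm from the seat point; same axes. Before it, from x = -50 to 0 mm, stand two upright notched steel plates (4 mm thick, 12 mm apart) with notches 9 mm apart, 3 mm deep, with sloping, oiled sides. A thread of another pitch stands on the teeth, about 3 mm too high. The bolt has about 3 mm play each way along the gauge between its prongs
- jaw_medium_l (a joint): sprung jaw on the +y side of the medium gauge: 0 at rest, grows (rad) as it is pushed outward about its foot, at most 0.4; springs back. Its slippery white nylon lips stand 7.5 mm above the seat point, 11 mm apart from the other jaw's: the shank is pushed down between them with about 6 to 15 N, then they snap over it and hold it down (0.01 to 0.03 rad)
- jaw_medium_r (a joint): sprung jaw on the -y side of the medium gauge: 0 at rest, grows (rad) as it is pushed outward about its foot, at most 0.4; springs back. Its slippery white nylon lips stand 7.5 mm above the seat point, 11 mm apart from the other jaw's: the shank is pushed down between them with about 6 to 15 N, then they snap over it and hold it down (0.01 to 0.03 rad)
- seat_coarse (a point): where the shank point of the coarse bolt lies when home in the coarse gauge, 50 mm above the bench. x axis: along the gauge from head end to notched end; y across; z up. Sprung jaws with prongs at x = -24 to -17 and 17 to 24 mm rise 17 mm above this point and reach 17 mm out to each side. The 34 mm between the prongs is free for fingers down to 22 mm below this point. A saddle at x = -26 to -19 mm carries the head end
- seat_coarse_end (a point): where the end point of the coarse bolt lies when home in the coarse gauge, 81 mm from the seat point; same axes. Before it, from x = -50 to 0 mm, stand two upright notched steel plates (4 mm thick, 12 mm apart) with notches 13 mm apart, 3 mm deep, with sloping, oiled sides. A thread of another pitch stands on the teeth, about 3 mm too high. The bolt has about 3 mm play each way along the gauge between its prongs
- jaw_coarse_l (a joint): sprung jaw on the +y side of the coarse gauge: 0 at rest, grows (rad) as it is pushed outward about its foot, at most 0.4; springs back. Its slippery white nylon lips stand 7.5 mm above the seat point, 11 mm apart from the other jaw's: the shank is pushed down between them with about 6 to 15 N, then they snap over it and hold it down (0.01 to 0.03 rad)
- jaw_coarse_r (a joint): sprung jaw on the -y side of the coarse gauge: 0 at rest, grows (rad) as it is pushed outward about its foot, at most 0.4; springs back. Its slippery white nylon lips stand 7.5 mm above the seat point, 11 mm apart from the other jaw's: the shank is pushed down between them with about 6 to 15 N, then they snap over it and hold it down (0.01 to 0.03 rad)
- driver_blue_mid (a point): bystander, small screwdriver with a blue handle, 10 x 105 mm, 10 mm high, lying between the bolts; its length is along its y axis; point at its centre, half-way up
- loose_collet_mid (a point): bystander, small steel collet lying on its side, 11 mm diameter, 36 mm long, lying between the bolts; its length is along its y axis; point at its centre, half-way up
- tweezers_a_mid (a point): bystander, steel tweezers, 10 x 122 mm, 10 mm high, lying beside the rack; its length is along its y axis; point at its centre, half-way up
- file_0_mid (a point): bystander, file with a wooden handle, 17 x 192 mm, 17 mm high, at the left edge of the bench; its length is along its y axis, fixed; point at its centre, half-way up
- abrasive_block_mid (a point): bystander, green rubber block, 30 x 62 mm, 16 mm high, at the left front corner of the bench; its length is along its y axis, fixed; point at its centre, half-way up

How it is judged:
By the outcome, as a careful person would: the job done as asked, in the order asked, and still so for the second after the job is handed in, with the robot touching nothing.
It also fails if it takes over 67 s, if anything falls off the work surface, if the arm or the gripper's body presses on something with over 40 N, if the wrist force passes 120 N, or if a joint passes its speed limit or range.

### The arm

A 7-joint arm with a two-finger parallel gripper is mounted at the origin on a cart in front of the work surface, level with it; the furniture and walls round the work are solid. World frame = base frame: x ahead of the robot, y to its left, z up, the work surface at z = 0. Lengths are in m, angles in rad, forces in N, time in s.
With the tool pointing down it reaches from about 0.35 to 0.9 m from the base axis. Payload 8.1 kg.
Tool frame: the origin (TCP) lies midway between the tips of the shut fingers; the grasp point (between the pads) lies 19 mm behind it (arm.hold_point_z is the distance from the TCP to the grasp point, in m); z points along the fingers, y is the direction in which the jaws open and shut (so a half turn about z gives the same grasp; the last joint's range is limited). The gripper opens to 92 mm and grips with 3 to 60 N. Pads are 19 mm wide; open, the fingers measure 130 mm over their backs; the gripper's body (75 mm by 190 mm) begins 47 mm behind the grasp point.
Start: joints at [-1.253, 0.434, 0.025, 1.573, -0.012, 1.134, -0.075], TCP at [0.255, 0.57, 0.227] pointing down, gripper open.
Joint ranges: [-2.62, 2.62], [-0.44, 2.09], [-1.27, 1.32], [0.08, 2.57], [-1.32, 4.46], [0.12, 2], [-2.74, 2.74]. Speed limits (rad/s): [2.22, 2.22, 3.01, 3.01, 3.14, 3.14, 3.14].

### API

Orientations are given as a rotation vector (axis times angle).
In Python, from cell import arm gives the robot as it stands.
- The arm moves only by the shell command python3 -m pendant 'ROWS' [FORCE]. ROWS is JSON, a list of rows, each a list of 3 entries, a list of its own where there are three numbers: the shift along the tool's x, y, z in m, then the turn, a rotation vector about the tool's x, y, z in degrees, then the finger opening in m, from 0 to 0.0918. A call has 1 to 10 rows; each row shifts and turns the commanded pose from where the row before left it, along the tool's axes as they then stand; what a row does not reach is not made up. A row lasts 1/8 s, in which the tool goes at most 62.5 mm and 10.7 degrees, less where a joint would pass 70% of its speed; a pose out of reach is approached as far as the arm can. A call with a gripper value outside its range is refused whole. The fingers move at their own pace and stop on an object; FORCE is the grip in N (left out, the last holds). Time passes only in rows, so rows that do not move let the fingers close. It gives the time, the measured TCP pose, the force and the opening at its end, in the units of the state.
- arm.observe(): the state, without advancing time (a new reading comes with each control period).
- arm.get_image(name): name is "scene" or "side" or "wrist"; returns (picture, depth): 480x640x3 uint8, red, green, blue; 480x640 float32, m along the optical axis (not along the pixel's ray), 0 where there is no reading.
- arm.camera_params(name): a dict with "fovy" (degrees; the focal length in pixels is half the picture's height over the tangent of half this angle, whatever the lens; pixels are square), "cx", "cy" (the principal point, pixels), "rvec" (rotation vector, rad) and "tvec" (3), from world to camera coordinates, as OpenCV has them; the wrist camera has in their place "mount" (4x4, takes a point from camera to tool coordinates, whose origin is the TCP and whose axes are the flange's). Camera axes: x right, y down, z forward; pixel columns grow to the right and rows downward; lengths in m; the calibration is good to about 2 mm. A picture is of the moment at which its call begins: read the wrist's pose just before it. camera_params takes no time and is no camera call.
- arm.sign_off(): hands the job in, once; it reports no verdict.
Trained networks look in the newest picture that a camera, given by its name, has taken for a name from the list of things; names that differ only in an ending like _2 or _b are one class to them, and where a whole thing is asked for, a point or a joint stands for the part that bears it (a point fixed in the world has none). Each returns a list of dicts, best first, with "conf" (0 to 1); they miss things now and then, are a little off and sometimes report something else, mostly with a low value. They report only what shows in the picture. A call takes as long as a camera call.
- arm.look_for(camera, label): "rect" ([centre column, centre row, width, height] in pixels, round what is visible of it).
- arm.masks_of(camera, label): "pixels" (480x640 bool, what is visible of it) and "rect" ([centre column, centre row, width, height] in pixels, round what is visible of it).
The state is a dict: "clock": time; "joints": joint angles; "dq": joint speeds; "joint_efforts": joint torques, N m; "position": TCP position; "ee_rot": TCP orientation; "force": force on the tool from outside, world axes, zero at the start; "ft_torque": the same for the moment, N m; "width": opening from 0.0 (shut) to 1.0 (fully open).
Only numpy, scipy, OpenCV 4.12 (cv2) and the standard library are available. Lean on these libraries where they do the work, as an engineer would, in place of code of your own. Each camera call takes 0.05 s, during which the arm holds its last target.

## Working session

There is one attempt and no reset: what is moved stays moved. The work goes in short steps, Python scripts to look and compute and a shell command to move; the robot and the scene stay as the last step left them, time stands still between calls to the robot, and variables do not carry over. Pictures are saved under pics/ and viewed, and the job is handed in when it is done.

```bash
ls; mkdir -p pics
python3 - <<'E'
from cell import arm
import cv2
s=arm.observe();print(s)
for n in ("scene","side","wrist"):
    im,d=arm.get_image(n);cv2.imwrite(f"pics/{n}0.png",im[:,:,::-1]);print(n,arm.camera_params(n))
print(arm.hold_point_z)
E
```

```text
pics
{'clock': 0.0, 'joints': array([-1.25259411,  0.43517874,  0.02498536,  1.57412927, -0.0115747 ,
        1.13401673, -0.07512298]), 'dq': array([-7.06142083e-05,  3.86502984e-04,  7.34555744e-04,  6.73852050e-04,
       -1.72730042e-03, -3.20624556e-04,  1.55923533e-04]), 'joint_efforts': array([ 1.10269655e-03, -6.67849874e+01,  9.85529087e-01, -3.14477956e+01,
       -6.05331617e-02,  4.23196005e-02,  1.38048636e-04]), 'position': array([0.25515823, 0.56995756, 0.22596018]), 'ee_rot': array([-6.56238159e-01, -3.07212117e+00,  2.48058916e-03]), 'force': array([ 0.38571938, -0.23208552,  0.37151603]), 'ft_torque': array([ 0.00670683, -0.03790913,  0.03720882]), 'width': 0.9996213965443775}
scene {'fovy': 50.815735827456365, 'cx': 323.52249438523927, 'cy': 248.0788546788766, 'rvec': array([ 2.03556938, -0.69167443,  0.40143802]), 'tvec': array([-0.3181094 ,  0.24112613,  1.05644679])}
side {'fovy': 50.759174338937115, 'cx': 323.70281639144184, 'cy': 238.8250811725939, 'rvec': array([ 2.15662644, -0.40093276,  0.23413547]), 'tvec': array([-0.41923927,  0.16875266,  0.91141997])}
wrist {'fovy': 59.86704688254654, 'cx': 318.5322241855323, 'cy': 236.37345199426804, 'mount': array([[-4.07661171e-05, -9.54938878e-01, -2.96802523e-01,
         8.09626605e-02],
       [ 9.99999954e-01,  5.01701365e-05, -2.98769458e-04,
         7.83473182e-04],
       [ 3.00197194e-04, -2.96802522e-01,  9.54938832e-01,
        -1.58080174e-01],
       [ 0.00000000e+00,  0.00000000e+00,  0.00000000e+00,
         1.00000000e+00]])}
0.0188
```

View pics/scene0.png

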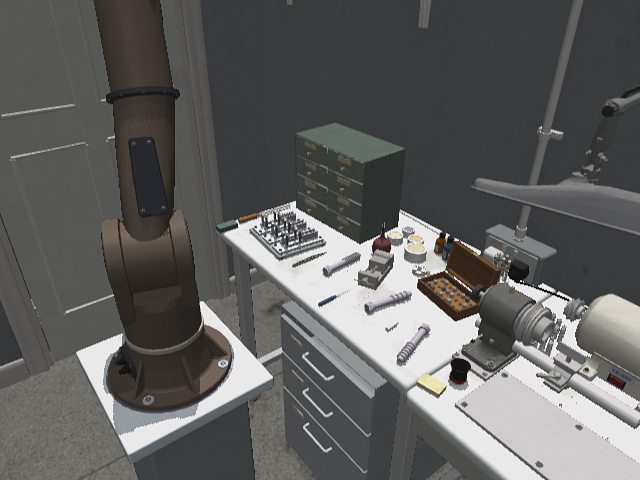

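View pics/side0.png

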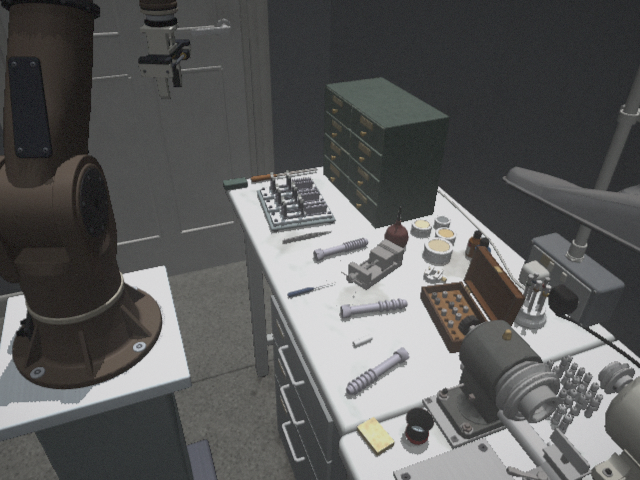

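View pics/wrist0.png

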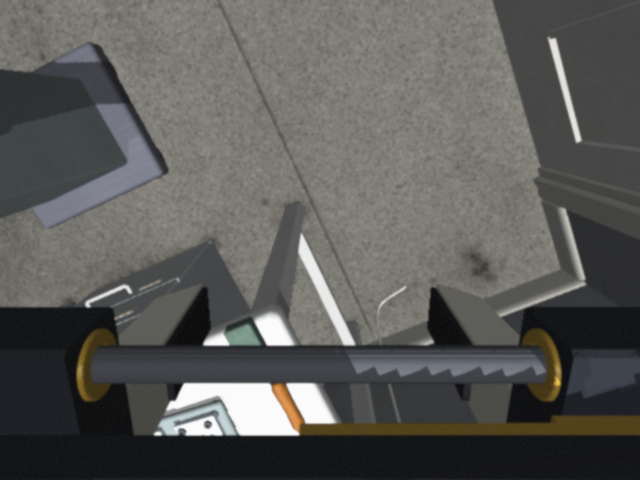

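The scene and side views show the rack on the left of the bench, around side pixel (295,200). Three bolts lie at side (340,250), (373,308) and (378,370). The screwdriver, collet and tweezers lie between them. The wrist camera sees only the bench corner. Next I'll measure.

```bash
cat > h.py <<'E'
from cell import arm
import numpy as np, cv2
from scipy.spatial.transform import Rotation as R
def cam(n,s=None):
    p=arm.camera_params(n); f=240/np.tan(np.radians(p['fovy']/2))
    if 'mount' in p:
        T=np.eye(4);T[:3,:3]=R.from_rotvec(s['ee_rot']).as_matrix();T[:3,3]=s['position']
        M=T@p['mount']
    else:
        Rm=R.from_rotvec(p['rvec']).as_matrix();M=np.eye(4);M[:3,:3]=Rm.T;M[:3,3]=-Rm.T@p['tvec']
    return f,p['cx'],p['cy'],M
def cloud(n,d,s=None):
    f,cx,cy,M=cam(n,s);v,u=np.mgrid[0:480,0:640]
    P=np.stack([(u-cx)/f*d,(v-cy)/f*d,d],-1)
    W=P@M[:3,:3].T+M[:3,3];W[d<=0]=np.nan
    return W
def proj(n,P,s=None):
    f,cx,cy,M=cam(n,s);P=np.atleast_2d(P);C=(P-M[:3,3])@M[:3,:3]
    return np.c_[C[:,0]/C[:,2]*f+cx,C[:,1]/C[:,2]*f+cy]
E
python3 - <<'E'
from h import *
for n in ("side","scene"):
    im,d=arm.get_image(n);W=cloud(n,d)
    for l in ["bolt_fine_shank","bolt_medium_shank","bolt_coarse_shank","rack_base","seat_fine","jaw_fine_l","jaw_medium_l","jaw_coarse_l","driver_blue_mid","tweezers_a_mid","loose_collet_mid"]:
        for r in arm.masks_of(n,l)[:3]:
            P=W[r['pixels']];P=P[~np.isnan(P[:,0])]
            print(n,l,round(r['conf'],2),np.round(r['rect']),np.round(np.median(P,0),3) if len(P) else None, np.round(np.percentile(P,[5,95],axis=0),3).tolist() if len(P) else '')
E
```

```text
side bolt_fine_shank 0.8 [341. 247.  55.  28.] [0.518 0.063 0.016] [[0.456, 0.055, 0.001], [0.574, 0.074, 0.022]]
side bolt_fine_shank 0.34 [278. 181.  20.  16.] [0.486 0.356 0.036] [[0.446, 0.352, 0.0], [0.492, 0.406, 0.065]]
side bolt_medium_shank 0.6 [377. 371.  64.  48.] [ 0.43  -0.274  0.018] [[0.382, -0.293, 0.01], [0.494, -0.253, 0.022]]
side bolt_medium_shank 0.47 [293. 209.  22.  21.] [0.455 0.209 0.036] [[0.434, 0.205, 0.023], [0.48, 0.213, 0.063]]
side bolt_coarse_shank 0.73 [373. 306.  70.  17.] [ 0.495 -0.131  0.017] [[0.441, -0.144, 0.007], [0.554, -0.117, 0.022]]
side rack_base 0.85 [295. 210.  76.  39.] [0.443 0.193 0.012] [[0.402, 0.184, 0.008], [0.54, 0.333, 0.014]]
side seat_fine 0.71 [286. 183.  58.  24.] [0.486 0.334 0.028] [[0.423, 0.323, 0.016], [0.546, 0.362, 0.061]]
side seat_fine 0.51 [343. 247.  57.  25.] [0.521 0.063 0.016] [[0.457, 0.055, 0.003], [0.575, 0.075, 0.022]]
side jaw_fine_l 0.66 [301. 208.  56.  27.] [0.477 0.208 0.024] [[0.417, 0.195, 0.014], [0.535, 0.235, 0.056]]
side jaw_fine_l 0.39 [278. 180.  18.  20.] [0.486 0.357 0.035] [[0.445, 0.351, 
[... 2669 characters left out ...]
ene driver_blue_mid 0.38 [270. 217.  15.  15.] [0.487 0.355 0.056] [[0.446, 0.348, 0.024], [0.494, 0.36, 0.064]]
scene tweezers_a_mid 0.65 [270. 222.  18.  19.] [0.455 0.332 0.044] [[0.443, 0.326, 0.021], [0.491, 0.339, 0.064]]
scene tweezers_a_mid 0.42 [308. 258.  28.  17.] [0.449 0.145 0.005] [[0.415, 0.141, -0.001], [0.488, 0.151, 0.01]]
scene loose_collet_mid 0.61 [389. 303.  46.  22.] [ 0.488 -0.132  0.016] [[0.439, -0.144, 0.008], [0.55, -0.118, 0.022]]
scene loose_collet_mid 0.55 [392. 327.   9.  11.] [ 0.442 -0.196  0.008] [[0.431, -0.2, 0.003], [0.458, -0.192, 0.011]]
scene loose_collet_mid 0.26 [290. 236.  12.  10.] [0.475 0.231 0.039] [[0.436, 0.227, 0.025], [0.481, 0.235, 0.061]]
```

Run:
```python
from h import *
import numpy as np
H=np.full((20,26),-9.)
for n in ("side","scene"):
    im,d=arm.get_image(n);W=cloud(n,d).reshape(-1,3);W=W[~np.isnan(W[:,0])]
    i=((W[:,0]-0.25)/0.03).astype(int);j=((W[:,1]+0.36)/0.03).astype(int)
    ok=(W[:,0]>0.25)&(W[:,1]>-.36)&(i<20)&(j<26)&(W[:,2]<0.6)
    np.maximum.at(H,(i[ok],j[ok]),W[ok,2])
print('y',[round(-.345+.03*k,2) for k in range(26)])
for k in range(20): print(round(.265+.03*k,3),' '.join('%4d'%(v*1000) if v>-1 else '  . ' for v in H[k]))
```

```text
y [-0.34, -0.31, -0.28, -0.26, -0.22, -0.19, -0.16, -0.13, -0.1, -0.07, -0.04, -0.02, 0.02, 0.05, 0.08, 0.1, 0.14, 0.17, 0.2, 0.22, 0.26, 0.29, 0.31, 0.34, 0.38, 0.41]
0.265   .    .    .    .    .    .    .    .    .    .    .    .    .    .  -750 -751 -748 -750 -752 -752 -750 -753 -750 -750 -748 -751
0.295   .    .    .    .    .    .    .    .    .    .    .    .    .  -753 -746 -751 -746 -749 -750 -748 -752 -749 -748 -753 -751 -752
0.325    0   .    .    .    .    .    .    .    .    .    .    .    .  -751 -750 -753 -750 -752 -748 -751 -750 -751 -751 -752 -751 -751
0.355   13    3    3    2    2    3    3    3    3    2   10    8    3    2    4    2    3    2    3    2    4    3    3    4    2   15
0.385   13    4   23    3    3    3    3    3    3    3   12    9    4    3    3    3    3    3   13   15   11    3    4    4    4   13
0.415    2    2   23   19    3   12    3    3    3    3   11   10    4    3    5    2   13    8   32   26   26   26   25   25   25    3
0.445    2    3   21   20    3   12    4   25   24    3    8    8    3   22   23    4   10    8   67   66   68   67 
[... 1086 characters left out ...]
7  256  256  257  257
0.715  342  331  322  313  306  303  295  116    3    3   30   30   32   23   26   25  257  257  256  257  256  257  256  256  256  256
0.745  359    3   15  103  259  279  288   .    38    4   30   30   28   24   26   24  257  257  256  256  256  256  258  257  256  256
0.775  343    3   33  101   98  275  277   .    45   71   64   40   24   23   23   22  258  256  257  256  256  257  257  256  256  257
0.805    2    3   67   92  273  269  266    9   .    50   63    3    3    3   22   20  256  256  255  256  254  253   .    .    .    . 
0.835    2  102  103  103  102  104  103  101    7    9    9    1    3    2    3    3    2    3    2   .    .    .    .    .    .    .
```

```bash
python3 -m pendant '[[[0,0,-0.025],[0,0,-8],0.0918],[[0,0,-0.025],[0,0,-8],0.0918],[[0,0,-0.02],[0,0,-8],0.0918],[[-0.03,-0.045,0],[0,0,0],0.0918],[[-0.03,-0.045,0],[0,0,0],0.0918],[[-0.03,-0.045,0],[0,0,0],0.0918],[[-0.03,-0.045,0],[0,0,0],0.0918],[[-0.03,-0.045,0],[0,0,0],0.0918],[[-0.03,-0.045,0],[0,0,0],0.0918],[[-0.025,-0.03,0],[0,0,0],0.0918]]' 20
```

```text
clock: 2.7
position: [0.461, 0.2675, 0.2971]
ee_rot: [0.006, 3.141, -0.0]
force: [0.4, 1.2, 0.1]
width: 0.999
```

Run:
```python
from h import *
s=arm.observe();im,d=arm.get_image("wrist");cv2.imwrite("pics/w1.png",im[:,:,::-1]);np.savez('w1.npz',im=im,d=d,p=s['position'],r=s['ee_rot'])
W=cloud("wrist",d,s)
for l in ["seat_fine","seat_medium","seat_coarse","rack_base","jaw_fine_l","jaw_medium_l","jaw_coarse_l"]:
    for r in arm.look_for("wrist",l)[:3]: print(l,round(r['conf'],2),np.round(r['rect']))
```

```text
seat_fine 0.83 [391. 208.  62. 133.]
seat_medium 0.64 [335. 203.  54. 133.]
seat_coarse 0.84 [277. 200.  52. 139.]
rack_base 0.8 [337. 201. 184. 150.]
rack_base 0.7 [276. 200.  54. 136.]
jaw_fine_l 0.98 [389. 199.  19.  54.]
jaw_fine_l 0.68 [411. 200.  26.  55.]
jaw_medium_l 0.79 [348. 196.  18.  58.]
jaw_medium_l 0.63 [326. 192.  13.  55.]
jaw_medium_l 0.54 [389. 200.  24.  57.]
jaw_coarse_l 0.91 [283. 192.  16.  53.]
jaw_coarse_l 0.67 [260. 190.  15.  58.]
```

View pics/w1.png

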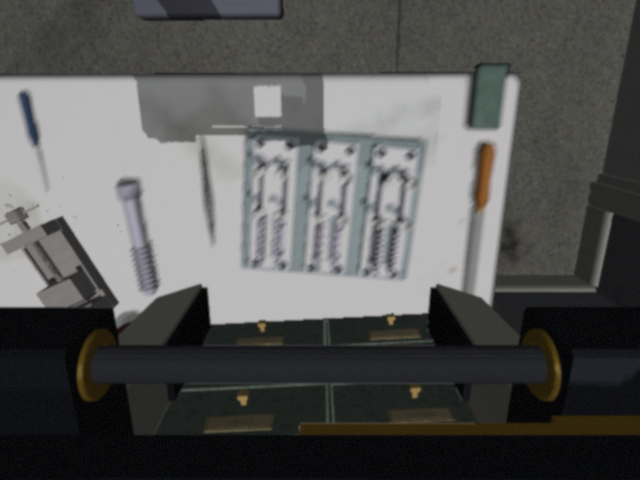

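The wrist view shows three gauges: coarse at about column 277, medium at 335 and fine at 391, with the rack slightly yawed. I'll go closer to check the pitches.

```bash
python3 -m pendant '[[[-0.02,0,0.05],[0,0,0],0.0918],[[-0.02,0,0.05],[0,0,0],0.0918],[[0,0,0.05],[0,0,0],0.0918],[[0,0,0],[0,0,0],0.0918]]'
python3 - <<'E'
from h import *
s=arm.observe();im,d=arm.get_image("wrist");np.savez('w2.npz',im=im,d=d,p=s['position'],r=s['ee_rot'])
c=im[40:310,150:510];cv2.imwrite("pics/w2.png",cv2.resize(c,(800,600),interpolation=cv2.INTER_CUBIC)[:,:,::-1])
for l in ["seat_fine","seat_medium","seat_coarse","rack_base"]:
    for r in arm.look_for("wrist",l)[:3]: print(l,round(r['conf'],2),np.round(r['rect']))
E
```

```text
clock: 3.6
position: [0.4969, 0.2695, 0.1436]
ee_rot: [-0.001, -3.135, 0.006]
force: [-1.4, 0.3, 0.3]
width: 1.003
seat_fine 0.71 [433. 209. 111. 205.]
seat_fine 0.57 [588.  43.  72.  83.]
seat_medium 0.72 [341. 203.  86. 209.]
seat_coarse 0.65 [249. 197.  84. 211.]
seat_coarse 0.17 [348. 195. 285. 235.]
rack_base 0.84 [345. 197. 283. 240.]
```

View pics/w2.png

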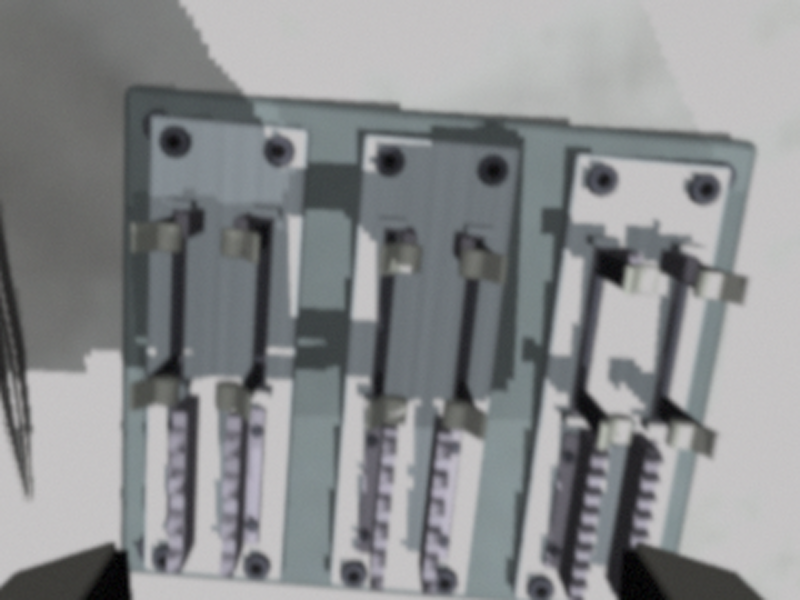

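```bash
cat > rack.py <<'E'
from h import *
import sys
def clusters(W,zmin=0.053,zmax=0.075,box=(0.38,0.6,0.15,0.42)):
    m=(W[...,2]>zmin)&(W[...,2]<zmax)&(W[...,0]>box[0])&(W[...,0]<box[1])&(W[...,1]>box[2])&(W[...,1]<box[3])
    n,l,st,c=cv2.connectedComponentsWithStats(m.astype(np.uint8),connectivity=8)
    out=[]
    for i in range(1,n):
        if st[i,4]<6: continue
        P=W[l==i];out.append((st[i,4],c[i],P.mean(0),P.min(0),P.max(0)))
    return out
if __name__=="__main__":
    f=np.load(sys.argv[1]);s=dict(position=f['p'],ee_rot=f['r']);W=cloud("wrist",f['d'],s)
    for a,c,m,lo,hi in clusters(W): print(a,c.round(),m.round(4),lo.round(4),hi.round(4))
    b=(abs(W[...,2]-0.012)<0.004)&(W[...,0]>0.37)&(W[...,1]>0.15)&(W[...,1]<.4)
    P=W[b];print('base',len(P),np.median(P[:,2]))
    t=(abs(W[...,2])<0.006)&(W[...,0]>0.3);print('bench z',np.median(W[t][:,2]))
E
python3 rack.py w2.npz; python3 rack.py w1.npz
```

```text
305 [220. 145.] [0.4365 0.2144 0.0623] [0.4329 0.209  0.0543] [0.4405 0.22   0.0693]
228 [257. 149.] [0.4382 0.2353 0.0622] [0.4347 0.2299 0.053 ] [0.4424 0.2405 0.069 ]
248 [329. 155.] [0.4418 0.276  0.0625] [0.4381 0.2708 0.0561] [0.4456 0.2818 0.0693]
278 [366. 158.] [0.4436 0.2971 0.0624] [0.44   0.2916 0.0554] [0.4476 0.3026 0.0691]
219 [436. 164.] [0.4469 0.3373 0.0615] [0.4435 0.3321 0.0533] [0.4509 0.3428 0.069 ]
329 [474. 168.] [0.4491 0.3588 0.0623] [0.4453 0.3527 0.0559] [0.4532 0.3645 0.0684]
291 [219. 215.] [0.477  0.2107 0.0622] [0.4734 0.2053 0.0538] [0.4813 0.2163 0.0684]
224 [255. 218.] [0.4787 0.2322 0.0621] [0.4754 0.2267 0.0535] [0.4831 0.2373 0.0689]
241 [323. 224.] [0.4822 0.2724 0.0621] [0.4787 0.2673 0.0533] [0.4864 0.2781 0.0692]
267 [358. 227.] [0.4842 0.2936 0.0621] [0.4805 0.2878 0.0537] [0.4887 0.2991 0.0686]
226 [425. 232.] [0.4875 0.3339 0.0609] [0.4841 0.3286 0.053 ] [0.4918 0.3395 0.0686]
308 [461. 236.] [0.4895 0.3554 0.0621] [0.4862 0.3494 0.0532] [0.4943 0.3611 0.0692]
base 16439 0.012057138443750337
bench z 0.00011440143407237535
106 [261. 170.] [
[... 357 characters left out ...]
] [0.4436 0.3324 0.0535] [0.4511 0.3434 0.069 ]
110 [414. 182.] [0.4491 0.3589 0.0624] [0.4453 0.353  0.0556] [0.4531 0.3643 0.0691]
105 [259. 212.] [0.4772 0.2106 0.0624] [0.4738 0.2052 0.0538] [0.4814 0.2161 0.0691]
93 [281. 213.] [0.4788 0.2318 0.0621] [0.4757 0.2265 0.0556] [0.483  0.2371 0.0698]
90 [323. 217.] [0.4825 0.2724 0.0621] [0.479  0.2677 0.0545] [0.4867 0.2775 0.0683]
100 [345. 218.] [0.4843 0.2936 0.0622] [0.4809 0.2882 0.0554] [0.4887 0.2986 0.0686]
84 [386. 221.] [0.4876 0.3342 0.0613] [0.4844 0.3291 0.0533] [0.492  0.3395 0.0687]
108 [408. 223.] [0.4897 0.3553 0.0622] [0.4862 0.3496 0.055 ] [0.4939 0.3605 0.0699]
base 8204 0.012091472047863705
bench z 0.0001994144382111429
```

The close view confirms the left gauge is coarse, the middle medium and the right fine, and the prong clusters fit a yaw of -5°. Next are the bolts.

```bash
python3 -m pendant '[[[0,-0.05,-0.025],[0,0,0],0.0918],[[0,-0.05,-0.025],[0,0,0],0.0918],[[0,-0.05,0],[0,0,0],0.0918],[[0,-0.05,0],[0,0,0],0.0918],[[0,0,0],[0,0,0],0.0918]]'
cat > bolt.py <<'E'
from h import *
import sys
def look(tag,labels=("bolt_fine_shank","bolt_medium_shank","bolt_coarse_shank")):
    s=arm.observe();im,d=arm.get_image("wrist");W=cloud("wrist",d,s)
    print('pos',s['position'].round(4),s['ee_rot'].round(3))
    np.savez(tag+'.npz',im=im,d=d,p=s['position'],r=s['ee_rot'])
    cv2.imwrite(f"pics/{tag}.png",im[:,:,::-1])
    for l in labels:
        for r in arm.masks_of("wrist",l)[:3]:
            print(l,round(r['conf'],2),np.round(r['rect']))
    return im,d,W
def fit(W,box,zlo=0.004,zhi=0.03):
    m=(W[...,0]>box[0])&(W[...,0]<box[1])&(W[...,1]>box[2])&(W[...,1]<box[3])&(W[...,2]>zlo)&(W[...,2]<zhi)
    n,l,st,c=cv2.connectedComponentsWithStats(m.astype(np.uint8))
    i=1+np.argmax(st[1:,4]);P=W[l==i]
    q=P[P[:,2]>0.012][:,:2];c0=q.mean(0);u,sv,vt=np.linalg.svd(q-c0,full_matrices=False);a=vt[0]
    b=np.array([-a[1],a[0]])
    # profile: top height and centre line along axis, in 3 mm bins
    t=(P[:,:2]-c0)@a;w=(P[:,:2]-c0)@b
    print('c0',c0.round(4),'axis',a.round(4),'range',t.min().round(4),t.max().round(4),'len',(t.max()-t.min()).round(4))
    for k in np.arange(np.floor(t.min()/.003)*.003,t.max(),.003):
        g=(t>=k)&(t<k+.003)
        if g.sum()>3: print('%.3f n%d ztop %.4f w %.4f %.4f'%(k+.0015,g.sum(),np.percentile(P[g,2],95),w[g].min(),w[g].max()))
E
python3 - <<'E'
from bolt import *
im,d,W=look('w3');fit(W,(.40,.62,.02,.10))
E
```

```text
clock: 4.47
position: [0.5001, 0.0657, 0.1988]
ee_rot: [0.014, 3.138, -0.001]
force: [-0.1, 1.9, -0.2]
width: 1.003
pos [0.5001 0.0657 0.1988] [ 1.400e-02  3.138e+00 -1.000e-03]
bolt_fine_shank 0.97 [318. 228.  40. 150.]
bolt_fine_shank 0.67 [ 92. 210.  33. 152.]
bolt_coarse_shank 0.6 [ 93. 211.  32. 151.]
bolt_coarse_shank 0.48 [596. 164.  54.  76.]
c0 [0.5146 0.0692] axis [0.9972 0.0749] range -0.059 0.0702 len 0.1293
-0.058 n130 ztop 0.0226 w -0.0125 0.0121
-0.055 n113 ztop 0.0232 w -0.0128 0.0120
-0.052 n118 ztop 0.0233 w -0.0122 0.0126
-0.049 n116 ztop 0.0233 w -0.0126 0.0124
-0.046 n115 ztop 0.0232 w -0.0127 0.0122
-0.043 n80 ztop 0.0228 w -0.0122 0.0120
-0.040 n66 ztop 0.0196 w -0.0076 0.0075
-0.037 n73 ztop 0.0202 w -0.0078 0.0073
-0.034 n65 ztop 0.0195 w -0.0080 0.0079
-0.031 n72 ztop 0.0195 w -0.0075 0.0077
-0.028 n66 ztop 0.0196 w -0.0078 0.0074
-0.025 n66 ztop 0.0196 w -0.0080 0.0072
-0.022 n68 ztop 0.0198 w -0.0075 0.0078
-0.019 n67 ztop 0.0199 w -0.0077 0.0076
-0.016 n66 ztop 0.0194 w -0.0079 0.0074
-0.013 n63 ztop 0.0199 w -0.0073 0.0079
-0.010 n71 ztop 0.0196 w -0.007
[... 373 characters left out ...]
1 ztop 0.0224 w -0.0104 0.0107
0.023 n42 ztop 0.0202 w -0.0080 0.0078
0.026 n111 ztop 0.0223 w -0.0109 0.0104
0.029 n37 ztop 0.0206 w -0.0076 0.0073
0.032 n118 ztop 0.0224 w -0.0105 0.0108
0.035 n36 ztop 0.0201 w -0.0073 0.0078
0.038 n114 ztop 0.0219 w -0.0110 0.0104
0.041 n36 ztop 0.0194 w -0.0077 0.0082
0.044 n118 ztop 0.0217 w -0.0107 0.0108
0.047 n32 ztop 0.0197 w -0.0074 0.0078
0.050 n113 ztop 0.0223 w -0.0103 0.0104
0.053 n36 ztop 0.0196 w -0.0079 0.0083
0.056 n109 ztop 0.0220 w -0.0108 0.0108
0.059 n37 ztop 0.0202 w -0.0075 0.0078
0.062 n106 ztop 0.0219 w -0.0104 0.0105
0.065 n32 ztop 0.0198 w -0.0105 0.0073
0.068 n27 ztop 0.0192 w -0.0056 0.0063
0.071 n11 ztop 0.0175 w -0.0048 0.0043
```

View pics/w3.png

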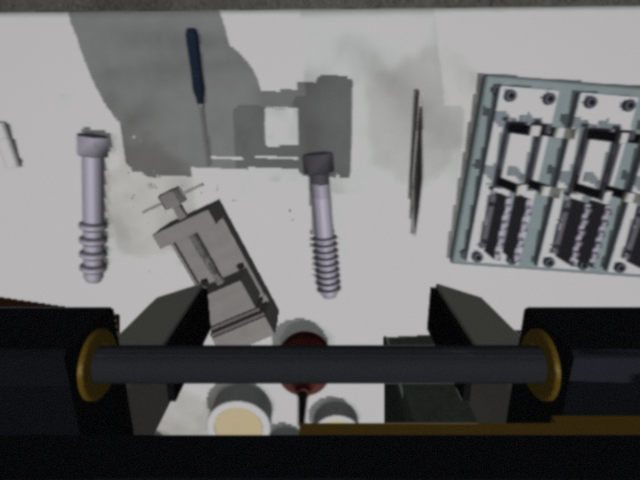

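The view shows 9 rings on the near bolt at (318,228), so it is the fine one. The bolt at (93,211) has 4 rings, so it is the coarse one. The fine shank point is (0.4986, 0.0680) with a bolt yaw of +4.3°.

```bash
python3 -m pendant '[[[0.0015,0.0025,0],[0,0,-4.8],0.045],[[0,0,0.045],[0,0,0],0.045],[[0,0,0.045],[0,0,0],0.045],[[0,0,0.045],[0,0,0],0.045],[[0,0,0.025],[0,0,0],0.045],[[0,0,0],[0,0,0],0.045],[[0,0,0],[0,0,0],0.045]]' 55
python3 - <<'E'
from h import *
s=arm.observe();print(s['position'].round(4),R.from_rotvec(s['ee_rot']).as_matrix().round(4))
E
```

```text
clock: 5.55
position: [0.4986, 0.0734, 0.0377]
ee_rot: [-0.13, 3.138, 0.001]
force: [-0.4, -0.1, 0.1]
width: 0.488
[0.4986 0.0734 0.0377] [[-9.966e-01 -8.280e-02  1.100e-03]
 [-8.280e-02  9.966e-01  6.000e-04]
 [-1.200e-03  5.000e-04 -1.000e+00]]
```

Run:
```python
from bolt import *
im,d,W=look('w4',())
fit(W,(.40,.52,.02,.10))
n='side';im,d=arm.get_image(n);W=cloud(n,d)
m=(W[...,0]>.45)&(W[...,0]<.49)&(W[...,1]>.03)&(W[...,1]<.1)&(W[...,2]>.019)
print(W[m].mean(0))
```

```text
pos [0.4986 0.0734 0.0377] [-1.300e-01  3.138e+00  1.000e-03]
c0 [0.4824 0.067 ] axis [0.997  0.0768] range -0.0271 0.0383 len 0.0653
-0.028 n11 ztop 0.0226 w -0.0104 0.0065
-0.025 n679 ztop 0.0228 w -0.0125 0.0123
-0.022 n381 ztop 0.0230 w -0.0125 0.0124
-0.019 n365 ztop 0.0230 w -0.0126 0.0124
-0.017 n377 ztop 0.0230 w -0.0126 0.0125
-0.014 n352 ztop 0.0229 w -0.0128 0.0125
-0.011 n163 ztop 0.0225 w -0.0128 0.0121
-0.008 n220 ztop 0.0196 w -0.0076 0.0075
-0.005 n214 ztop 0.0195 w -0.0077 0.0075
-0.002 n216 ztop 0.0197 w -0.0077 0.0076
0.001 n200 ztop 0.0196 w -0.0078 0.0076
0.004 n208 ztop 0.0198 w -0.0078 0.0076
0.007 n203 ztop 0.0195 w -0.0079 0.0076
0.010 n205 ztop 0.0196 w -0.0080 0.0077
0.013 n202 ztop 0.0196 w -0.0081 0.0077
0.016 n200 ztop 0.0196 w -0.0080 0.0077
0.019 n198 ztop 0.0196 w -0.0082 0.0077
0.022 n189 ztop 0.0197 w -0.0082 0.0078
0.025 n184 ztop 0.0196 w -0.0077 0.0073
0.028 n181 ztop 0.0197 w -0.0077 0.0073
0.031 n176 ztop 0.0197 w -0.0077 0.0074
0.034 n179 ztop 0.0196 w -0.0078 0.0074
0.037 n106 ztop 0.0194 w -0.0078 0.0074
[0.46995766 0.05377895 0.2719828 ]
```

View pics/w4.png

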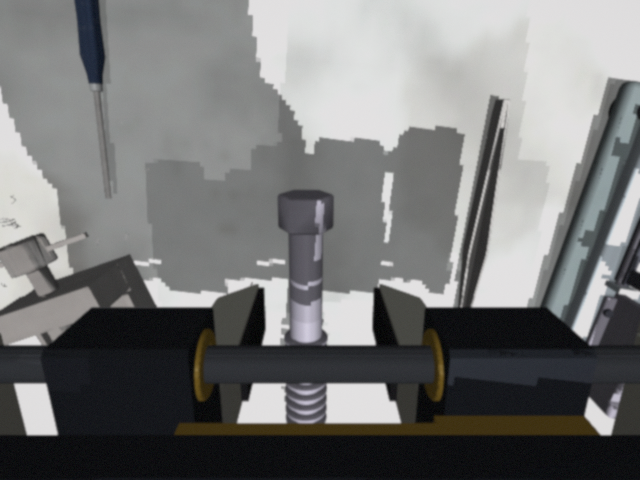

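The view shows the bolt at column 305, about 5 mm left of the finger midline at column 320. That agrees with the fit, so I'll correct it, then descend and grip.

```bash
python3 -m pendant '[[[0,-0.005,0],[0,0,0.4],0.045],[[0,0,0.015],[0,0,0],0.045],[[0,0,0.015],[0,0,0],0.045],[[0,0,0],[0,0,0],0.045],[[0,0,0],[0,0,0],0.045]]'
```

```text
clock: 6.28
position: [0.498, 0.0674, 0.0064]
ee_rot: [0.117, -3.139, 0.0]
force: [-0.0, -1.1, 0.3]
width: 0.493
```

```bash
python3 -m pendant '[[[0,0.001,0.003],[0,0,0],0.045],[[0,0,0],[0,0,0],0.045],[[0,0,0],[0,0,0],0],[[0,0,0],[0,0,0],0],[[0,0,0],[0,0,0],0],[[0,0,0],[0,0,0],0]]' 55
```

```text
clock: 7.02
position: [0.4983, 0.0684, 0.0038]
ee_rot: [-0.117, 3.139, -0.0]
force: [-0.4, -0.6, 1.0]
width: 0.158
```

```bash
python3 -m pendant '[[[0,0,-0.03],[0,0,0],0],[[0,0,-0.045],[0,0,4.6],0],[[0,0,-0.04],[0,0,4.7],0],[[0.009,0.045,0],[0,0,0],0],[[0.009,0.045,0],[0,0,0],0],[[0.009,0.046,0],[0,0,0],0],[[0.009,0.046,0],[0,0,0],0],[[0.009,0.046,0],[0,0,0],0],[[0.009,0.046,0],[0,0,0],0],[[0,0,0],[0,0,0],0]]'
python3 - <<'E'
from bolt import *
im,d,W=look('w5',())
fit(W,(.38,.52,.3,.4),.095,.16)
n='side';im,d=arm.get_image(n);cv2.imwrite("pics/s5.png",cv2.resize(im[100:280,180:420],(800,600))[:,:,::-1])
E
```

```text
clock: 8.28
position: [0.4663, 0.351, 0.1182]
ee_rot: [-0.127, -3.138, -0.003]
force: [0.3, -0.0, -1.1]
width: 0.163
pos [0.4663 0.351  0.1182] [-1.270e-01 -3.138e+00 -3.000e-03]
c0 [0.447  0.3533] axis [ 0.9975 -0.0713] range -0.0238 0.0301 len 0.0539
-0.022 n1109 ztop 0.1370 w -0.0127 0.0125
-0.019 n545 ztop 0.1374 w -0.0126 0.0125
-0.017 n536 ztop 0.1375 w -0.0124 0.0126
-0.014 n526 ztop 0.1375 w -0.0125 0.0126
-0.011 n508 ztop 0.1375 w -0.0126 0.0126
-0.008 n232 ztop 0.1372 w -0.0126 0.0127
-0.005 n287 ztop 0.1340 w -0.0077 0.0076
-0.002 n308 ztop 0.1339 w -0.0078 0.0076
0.001 n305 ztop 0.1341 w -0.0079 0.0076
0.004 n289 ztop 0.1340 w -0.0080 0.0077
0.007 n2272 ztop 0.1561 w -0.0242 0.0242
0.010 n1031 ztop 0.1583 w -0.0134 0.0232
0.013 n317 ztop 0.1512 w -0.0074 0.0073
0.016 n308 ztop 0.1454 w -0.0074 0.0072
0.019 n279 ztop 0.1386 w -0.0074 0.0072
0.022 n274 ztop 0.1345 w -0.0074 0.0072
0.025 n256 ztop 0.1339 w -0.0075 0.0072
0.028 n98 ztop 0.1330 w -0.0075 0.0071
```

View pics/w5.png

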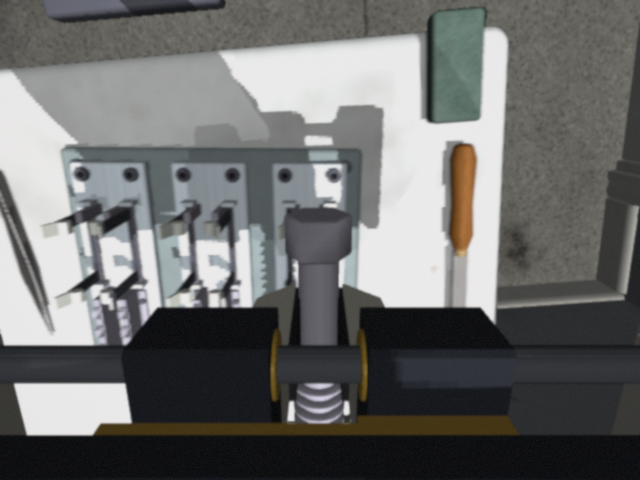

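View pics/s5.png

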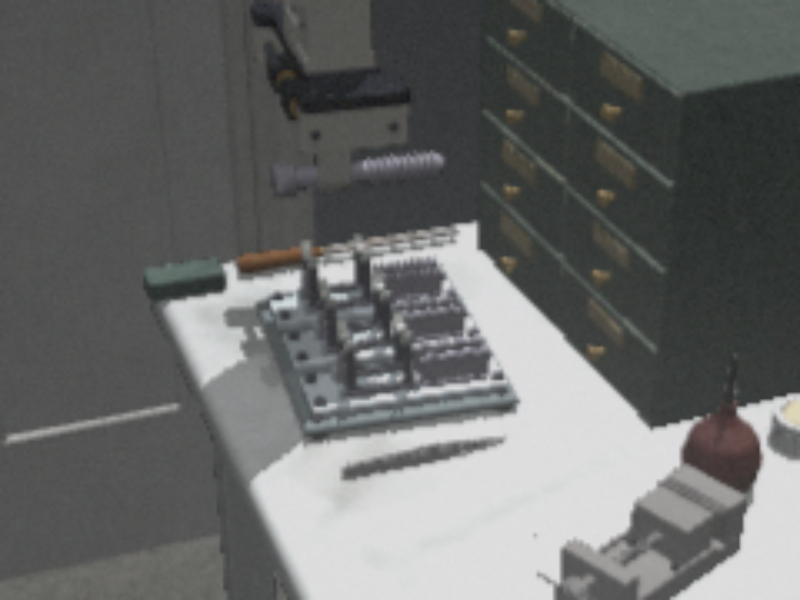

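The side view shows the bolt held level over the fine gauge. I need a small correction of about 5.5 mm in -y and 2 mm in +x, then I'll lower partway and measure again.

```bash
python3 -m pendant '[[[-0.0025,-0.0055,0.01],[0,0,0.8],0],[[0,0,0.01],[0,0,0],0],[[0,0,0],[0,0,0],0],[[0,0,0],[0,0,0],0]]'
cat > held.py <<'E'
from bolt import *
def held(tag,seat,yaw=-5.05):
    im,d,W=look(tag,());s=arm.observe();p=s['position']
    # held bolt: region behind the fingers (toward base), top surface band
    T=R.from_rotvec(s['ee_rot']).as_matrix();L=(W-p)@T  # tool coords
    m=(abs(L[...,1])<.016)&(L[...,0]>.0)&(L[...,0]<.06)&(L[...,2]<.013)&(L[...,2]>-.022)
    P=W[m];Lp=L[m];
    head=Lp[:,0].max();print('head end tool x',head.round(4))
    zt=[]
    cs=[]
    for k in np.arange(.012,head,.002):
        g=(Lp[:,0]>=k)&(Lp[:,0]<k+.002)&(abs(Lp[:,1])<.014)
        if g.sum()<10: continue
        q=Lp[g]; cs.append((k+.001,(q[:,1].min()+q[:,1].max())/2,np.percentile(q[:,2],3),q[:,1].max()-q[:,1].min()))
    cs=np.array(cs);print(cs[::2].round(4))
    sh=cs[(cs[:,3]<.018)&(cs[:,3]>.014)];hd=cs[cs[:,3]>.022]
    print('shank ctr y tool',sh[:,1].mean().round(4),'head ctr y',hd[:,1].mean().round(4),'shank top z',np.median(sh[:,2]).round(4),'head top z', np.median(hd[:,2]).round(4))
    a=cs[(cs[:,3]>.014)];co=np.polyfit(a[:,0],a[:,1],1);print('yaw in tool deg',np.degrees(co[0]).round(2))
    shx=head-.043; shp=np.array([shx,np.polyval(co,shx),np.median(sh[:,2])+.008]);w=p+T@shp
    print('shank point world',w.round(4),'tool',shp.round(4))
    yt=np.degrees(np.arctan2(-T[1,0],-T[0,0]));by=yt-np.degrees(co[0]) ;print('tool yaw',yt.round(2),'bolt yaw',by.round(2))
    e=np.r_[seat,.05]-w;print('move in tool',(T.T@e).round(4),'turn about tool z',(by-yaw).round(2))
E
python3 -c "
from held import *
held('w6',(.4683,.3464))"
```

```text
clock: 8.88
position: [0.4704, 0.3403, 0.0987]
ee_rot: [-0.16, -3.137, 0.0]
force: [0.4, 1.0, -1.7]
width: 0.159
pos [0.4704 0.3403 0.0987] [-0.16  -3.137  0.   ]
head end tool x 0.0432
[[ 0.013   0.0004 -0.0158  0.0206]
 [ 0.017   0.0004 -0.0158  0.0155]
 [ 0.021   0.0004 -0.0158  0.0154]
 [ 0.025   0.0004 -0.0162  0.0152]
 [ 0.029   0.0005 -0.0191  0.0253]
 [ 0.033   0.0005 -0.0192  0.025 ]
 [ 0.037   0.0005 -0.0192  0.0248]
 [ 0.041   0.0003 -0.019   0.025 ]]
shank ctr y tool 0.0004 head ctr y 0.0004 shank top z -0.0158 head top z -0.0191
yaw in tool deg -0.08
shank point world [0.4703 0.341  0.1066] tool [ 0.0002  0.0005 -0.0078]
tool yaw -5.83 bolt yaw -5.75
move in tool [0.0026 0.0052 0.0566] turn about tool z -0.7
```

```bash
python3 -m pendant '[[[0.0025,0.005,0],[0,0,-0.7],0],[[0,0,0],[0,0,0],0],[[0,0,0],[0,0,0],0]]' ; python3 -c "
from held import *
held('w7',(.4683,.3464))"; python3 -m pendant '[[[0,0,0],[0,0,0],0]]'
```

```text
clock: 9.3
position: [0.4683, 0.3459, 0.0988]
ee_rot: [0.14, 3.138, 0.0]
force: [-0.1, -0.1, -2.3]
width: 0.158
pos [0.4683 0.3459 0.0988] [0.14  3.138 0.   ]
head end tool x 0.0434
[[ 0.013   0.0003 -0.0161  0.0243]
 [ 0.017   0.0008 -0.016   0.0155]
 [ 0.021   0.0008 -0.0164  0.0154]
 [ 0.025   0.0008 -0.0161  0.0152]
 [ 0.029   0.0008 -0.0193  0.0253]
 [ 0.033   0.0008 -0.0193  0.0251]
 [ 0.037   0.0009 -0.0192  0.0249]
 [ 0.041   0.0006 -0.0195  0.025 ]]
shank ctr y tool 0.0008 head ctr y 0.0007 shank top z -0.0161 head top z -0.0193
yaw in tool deg 0.21
shank point world [0.468  0.3464 0.1069] tool [ 0.0004  0.0007 -0.0081]
tool yaw -5.11 bolt yaw -5.32
move in tool [-0.0003 -0.      0.0569] turn about tool z -0.27
clock: 9.48
position: [0.4684, 0.3456, 0.0988]
ee_rot: [0.14, 3.138, 0.0]
force: [-0.2, -0.0, -1.8]
width: 0.159
```

```bash
python3 -m pendant '[[[0,0.0005,0.015],[0,0,0],0],[[0,0,0.01],[0,0,0],0],[[0,0,0.005],[0,0,0],0],[[0,0,0],[0,0,0],0]]' ; python3 -c "
from held import *
held('w8',(.4683,.3464))"
```

```text
clock: 9.98
position: [0.4681, 0.3459, 0.0681]
ee_rot: [-0.14, -3.138, 0.001]
force: [0.3, 0.1, -1.2]
width: 0.16
pos [0.4681 0.3459 0.0681] [-1.400e-01 -3.138e+00  1.000e-03]
head end tool x 0.0434
[[ 0.013   0.0003 -0.0156  0.0271]
 [ 0.017  -0.0001 -0.0155  0.0276]
 [ 0.021   0.0001 -0.0155  0.0278]
 [ 0.025  -0.0027 -0.0156  0.0214]
 [ 0.029   0.0005 -0.0188  0.0254]
 [ 0.033   0.0005 -0.0188  0.0251]
 [ 0.037   0.0004 -0.0187  0.0249]
 [ 0.041   0.0003 -0.0189  0.0251]]
shank ctr y tool 0.0004 head ctr y 0.0003 shank top z -0.0153 head top z -0.0185
yaw in tool deg 0.86
shank point world [0.4679 0.3459 0.0759] tool [ 0.0004 -0.0003 -0.0073]
tool yaw -5.12 bolt yaw -5.98
move in tool [-0.0003  0.0006  0.0259] turn about tool z -0.93
```

View pics/w8.png

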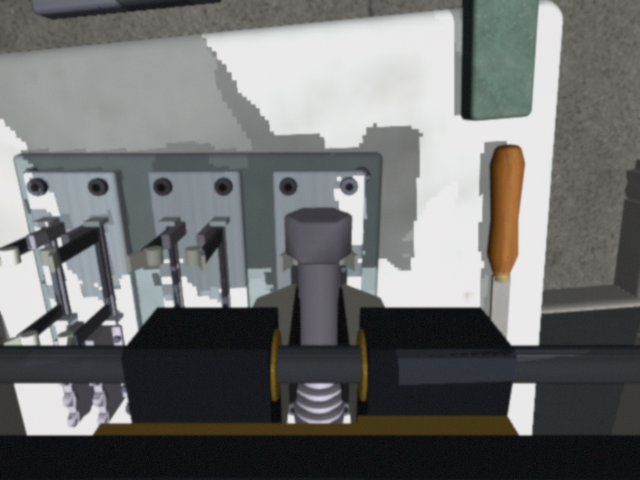

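```bash
python3 -m pendant '[[[0,0.0003,0.006],[0,0,0],0],[[0,0,0.005],[0,0,0],0],[[0,0,0],[0,0,0],0]]' 60;  python3 -m pendant '[[[0,0,0.003],[0,0,0],0],[[0,0,0],[0,0,0],0]]'; python3 -m pendant '[[[0,0,0.003],[0,0,0],0],[[0,0,0],[0,0,0],0]]'
```

```text
clock: 10.4
position: [0.4684, 0.3463, 0.0575]
ee_rot: [-0.14, -3.138, 0.001]
force: [-1.0, -0.1, 0.4]
width: 0.155
clock: 10.65
position: [0.4689, 0.3465, 0.0548]
ee_rot: [0.141, 3.138, 0.0]
force: [1.6, -1.1, 1.4]
width: 0.153
clock: 10.9
position: [0.4686, 0.3463, 0.0515]
ee_rot: [0.14, 3.138, -0.0]
force: [2.0, -0.5, -1.3]
width: 0.153
```

```bash
for i in 1 2 ; do python3 -m pendant '[[[0,0,0.003],[0,0,0],0],[[0,0,0],[0,0,0],0]]'; done; python3 -m pendant '[[[0,0,0.002],[0,0,0],0],[[0,0,0],[0,0,0],0]]'
```

```text
clock: 11.15
position: [0.4681, 0.3462, 0.048]
ee_rot: [-0.14, -3.138, 0.001]
force: [1.6, -0.3, -5.1]
width: 0.156
clock: 11.4
position: [0.4679, 0.3462, 0.045]
ee_rot: [-0.14, -3.137, 0.001]
force: [1.3, -0.8, -8.1]
width: 0.158
clock: 11.65
position: [0.468, 0.3463, 0.0433]
ee_rot: [-0.14, -3.138, 0.001]
force: [-0.3, -0.5, -7.0]
width: 0.157
```

```bash
python3 -c "
from held import *
held('w9',(.4683,.3464))"
python3 - <<'E'
from h import *
for n in('side','scene'):
    im,d=arm.get_image(n);cv2.imwrite(f"pics/{n}9.png",cv2.resize(im[150:270,220:380],(800,600),interpolation=cv2.INTER_CUBIC)[:,:,::-1])
E
```

```text
pos [0.468  0.3463 0.0433] [-1.400e-01 -3.138e+00  1.000e-03]
head end tool x 0.0433
[[ 0.013   0.0006 -0.0157  0.0156]
 [ 0.017   0.0005 -0.021   0.027 ]
 [ 0.021   0.0004 -0.0208  0.0271]
 [ 0.025   0.0007 -0.016   0.0152]
 [ 0.029   0.0007 -0.0192  0.0253]
 [ 0.033   0.0007 -0.0192  0.0251]
 [ 0.037   0.0007 -0.019   0.0249]
 [ 0.041   0.0005 -0.0191  0.025 ]]
shank ctr y tool 0.0005 head ctr y 0.0005 shank top z -0.0158 head top z -0.0191
yaw in tool deg 0.54
shank point world [0.4678 0.3466 0.0512] tool [ 0.0003  0.0003 -0.0078]
tool yaw -5.11 bolt yaw -5.65
move in tool [-0.0005 -0.0001  0.0012] turn about tool z -0.6
```

View pics/side9.png

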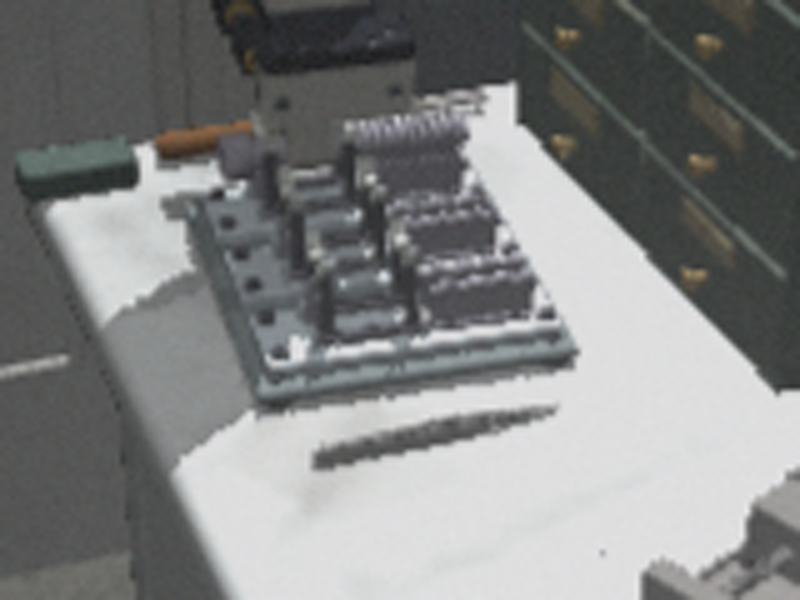

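```bash
python3 -m pendant '[[[0,0,0.0015],[0,0,0],0],[[0,0,0],[0,0,0],0]]'; python3 -m pendant '[[[0,0,0],[0,0,0],0.03],[[0,0,0],[0,0,0],0.03],[[0,0,0],[0,0,0],0.03],[[0,0,0],[0,0,0],0.03]]';  python3 -c "
from held import *
held('w10',(.4683,.3464))"
```

```text
clock: 12.05
position: [0.4686, 0.3462, 0.0425]
ee_rot: [0.141, 3.138, -0.0]
force: [-1.3, -2.9, -1.2]
width: 0.155
clock: 12.55
position: [0.4686, 0.3468, 0.0424]
ee_rot: [0.14, 3.138, 0.001]
force: [-0.0, 0.3, -0.6]
width: 0.324
pos [0.4686 0.3468 0.0424] [1.400e-01 3.138e+00 1.000e-03]
head end tool x 0.0432
[[ 0.013  -0.0001 -0.0159  0.0157]
 [ 0.017  -0.0001 -0.0212  0.0261]
 [ 0.021  -0.0001 -0.0211  0.026 ]
 [ 0.025   0.     -0.0202  0.0276]
 [ 0.029  -0.0002 -0.0191  0.0249]
 [ 0.033  -0.0002 -0.0192  0.0247]
 [ 0.037  -0.0002 -0.019   0.0254]
 [ 0.041  -0.0002 -0.0191  0.0251]]
shank ctr y tool -0.0001 head ctr y -0.0001 shank top z -0.0159 head top z -0.0191
yaw in tool deg -0.57
shank point world [0.4684 0.3469 0.0502] tool [ 0.0002  0.0002 -0.0079]
tool yaw -5.11 bolt yaw -4.54
move in tool [ 0.     -0.0005  0.0002] turn about tool z 0.51
```

```bash
python3 -m pendant '[[[0,0,-0.03],[0,0,0],0.03],[[0,0,-0.04],[0,0,0],0.03],[[-0.03,-0.04,-0.045],[0,0,0],0.045],[[-0.03,-0.04,-0.045],[0,0,0],0.045],[[0,0,0],[0,0,0],0.045]]'
cat > seated.py <<'E'
from bolt import *
def seated(tag,seat,yaw=-5.05):
    im,d,W=look(tag,())
    c,s_=np.cos(np.radians(yaw)),np.sin(np.radians(yaw));a=np.array([c,s_]);b=np.array([-s_,c])
    Q=W[...,:2]-np.array(seat);t=Q@a;w=Q@b;m=(abs(w)<.016)&(t>-.05)&(t<.09)&(W[...,2]>.035)
    for k in np.arange(-.048,.09,.003):
        g=m&(t>=k)&(t<k+.003)
        if g.sum()>3:
            gg=g&(abs(w)<.0035)
            print('%.4f ztop %.4f  z95(|w|<16) %.4f'%(k+.0015,np.percentile(W[gg][:,2],90) if gg.sum()>2 else -1,np.percentile(W[g][:,2],97)))
    h=m&(W[...,2]>.05)&(abs(w)<.011);print('extent',t[h].min(),t[h].max())
E
python3 -c "
from seated import *
seated('w11',(.4683,.3464))"
```

```text
clock: 13.22
position: [0.5217, 0.2639, 0.1996]
ee_rot: [0.151, 3.131, 0.003]
force: [-0.3, -0.3, -0.9]
width: 0.488
pos [0.5217 0.2639 0.1996] [1.510e-01 3.131e+00 3.000e-03]
-0.0435 ztop 0.0602  z95(|w|<16) 0.0602
-0.0405 ztop 0.0610  z95(|w|<16) 0.0613
-0.0375 ztop 0.0614  z95(|w|<16) 0.0615
-0.0345 ztop 0.0616  z95(|w|<16) 0.0616
-0.0315 ztop 0.0612  z95(|w|<16) 0.0615
-0.0285 ztop 0.0613  z95(|w|<16) 0.0614
-0.0255 ztop 0.0600  z95(|w|<16) 0.0606
-0.0225 ztop 0.0580  z95(|w|<16) 0.0676
-0.0195 ztop 0.0579  z95(|w|<16) 0.0677
-0.0165 ztop 0.0583  z95(|w|<16) 0.0673
-0.0135 ztop 0.0583  z95(|w|<16) 0.0584
-0.0105 ztop 0.0584  z95(|w|<16) 0.0585
-0.0075 ztop 0.0582  z95(|w|<16) 0.0583
-0.0045 ztop 0.0583  z95(|w|<16) 0.0586
-0.0015 ztop 0.0582  z95(|w|<16) 0.0583
0.0015 ztop 0.0585  z95(|w|<16) 0.0586
0.0045 ztop 0.0582  z95(|w|<16) 0.0583
0.0075 ztop 0.0577  z95(|w|<16) 0.0578
0.0105 ztop 0.0583  z95(|w|<16) 0.0584
0.0135 ztop 0.0581  z95(|w|<16) 0.0581
0.0165 ztop 0.0583  z95(|w|<16) 0.0665
0.0195 ztop 0.0583  z95(|w|<16) 0.0676
0.0225 ztop 0.0584  z95(|w|<16) 0.0674
0.0255 ztop 
[... 155 characters left out ...]
 0.2662  z95(|w|<16) 0.2817
0.0405 ztop 0.0598  z95(|w|<16) 0.0598
0.0435 ztop 0.0617  z95(|w|<16) 0.0684
0.0465 ztop 0.2709  z95(|w|<16) 0.2714
0.0495 ztop 0.2715  z95(|w|<16) 0.2721
0.0525 ztop 0.2726  z95(|w|<16) 0.2732
0.0555 ztop 0.2733  z95(|w|<16) 0.2741
0.0585 ztop 0.2719  z95(|w|<16) 0.2728
0.0615 ztop 0.2694  z95(|w|<16) 0.2698
0.0645 ztop 0.2663  z95(|w|<16) 0.2665
0.0675 ztop 0.0612  z95(|w|<16) 0.0612
0.0705 ztop 0.0607  z95(|w|<16) 0.0607
0.0735 ztop 0.0611  z95(|w|<16) 0.0612
0.0765 ztop 0.0602  z95(|w|<16) 0.0608
0.0795 ztop 0.0612  z95(|w|<16) 0.0611
0.0825 ztop 0.0583  z95(|w|<16) 0.0585
0.0855 ztop 0.0566  z95(|w|<16) 0.0568
extent -0.042326323029237445 0.08677992370582877
```

View pics/w11.png

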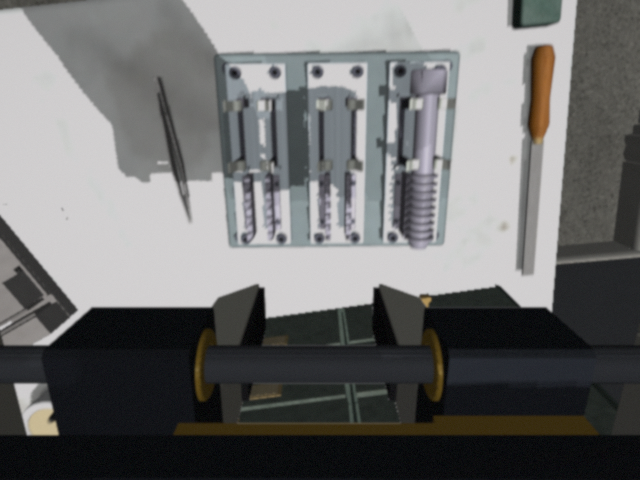

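The view shows the fine bolt at (430,155) lying level: shank top 58.3 mm, thread top 61 mm, extent -42 to +87 mm. It is home. Next is the coarse bolt.

```bash
python3 -m pendant '[[[0,0,0],[0,0,-5],0.045],[[0.003,-0.049,0],[0,0,0],0.045],[[0.003,-0.049,0],[0,0,0],0.045],[[0.003,-0.049,0],[0,0,0],0.045],[[0.003,-0.049,0],[0,0,0],0.045],[[0.003,-0.049,0],[0,0,0],0.045],[[0.003,-0.049,0],[0,0,0],0.045],[[0.003,-0.049,0],[0,0,0],0.045],[[0.003,-0.049,0],[0,0,0],0.045],[[0,0,0],[0,0,0],0.045]]'
python3 - <<'E'
from bolt import *
im,d,W=look('w12');fit(W,(.40,.62,-.165,-.105))
E
```

```text
clock: 14.52
position: [0.4915, -0.1273, 0.195]
ee_rot: [-0.011, -3.14, 0.002]
force: [-0.1, 0.3, -0.5]
width: 0.492
pos [ 0.4915 -0.1273  0.195 ] [-1.10e-02 -3.14e+00  2.00e-03]
bolt_fine_shank 0.24 [241. 158.  20.  45.]
bolt_medium_shank 0.9 [143. 145.  92. 166.]
bolt_coarse_shank 0.7 [321. 217.  48. 151.]
c0 [ 0.4975 -0.1265] axis [ 0.9865 -0.1636] range -0.0584 0.071 len 0.1294
-0.058 n99 ztop 0.0226 w -0.0122 0.0121
-0.055 n121 ztop 0.0232 w -0.0121 0.0127
-0.052 n117 ztop 0.0232 w -0.0124 0.0124
-0.049 n117 ztop 0.0232 w -0.0125 0.0129
-0.046 n122 ztop 0.0229 w -0.0124 0.0128
-0.043 n99 ztop 0.0230 w -0.0119 0.0124
-0.040 n69 ztop 0.0199 w -0.0078 0.0078
-0.037 n71 ztop 0.0197 w -0.0077 0.0080
-0.034 n77 ztop 0.0199 w -0.0077 0.0080
-0.031 n71 ztop 0.0196 w -0.0075 0.0077
-0.028 n70 ztop 0.0197 w -0.0078 0.0080
-0.025 n69 ztop 0.0197 w -0.0074 0.0079
-0.022 n69 ztop 0.0194 w -0.0077 0.0080
-0.019 n71 ztop 0.0194 w -0.0073 0.0081
-0.016 n70 ztop 0.0197 w -0.0077 0.0077
-0.013 n67 ztop 0.0196 w -0.0078 0.0082
-0.010 n69 ztop 0.0197 w -0.0077 0.0080
-0.007 n67 ztop 0.0198 w -0.007
[... 327 characters left out ...]
20 n68 ztop 0.0226 w -0.0107 0.0110
0.023 n51 ztop 0.0203 w -0.0076 0.0080
0.026 n59 ztop 0.0195 w -0.0073 0.0078
0.029 n119 ztop 0.0216 w -0.0101 0.0110
0.032 n79 ztop 0.0229 w -0.0106 0.0112
0.035 n38 ztop 0.0212 w -0.0084 0.0073
0.038 n60 ztop 0.0196 w -0.0071 0.0080
0.041 n96 ztop 0.0207 w -0.0100 0.0094
0.044 n98 ztop 0.0226 w -0.0106 0.0107
0.047 n41 ztop 0.0218 w -0.0102 0.0109
0.050 n55 ztop 0.0193 w -0.0071 0.0080
0.053 n70 ztop 0.0201 w -0.0084 0.0086
0.056 n113 ztop 0.0224 w -0.0106 0.0110
0.059 n55 ztop 0.0225 w -0.0103 0.0112
0.062 n45 ztop 0.0200 w -0.0071 0.0074
0.065 n54 ztop 0.0196 w -0.0076 0.0077
0.068 n36 ztop 0.0193 w -0.0072 0.0080
0.071 n21 ztop 0.0179 w -0.0059 0.0058
```

View pics/w12.png

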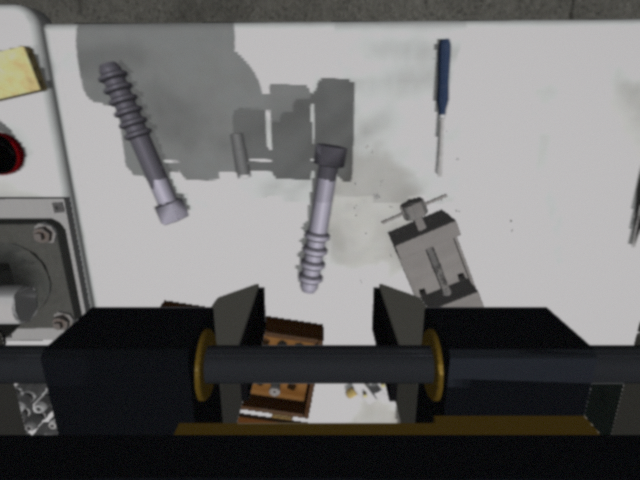

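Run:
```python
from h import *
f=np.load('w12.npz');s=dict(position=f['p'],ee_rot=f['r']);W=cloud("wrist",f['d'],s)
a=np.array([.9865,-.1636]);b=np.array([.1636,.9865]);Q=W[...,:2]-np.array([.4823,-.1238]);t=Q@a;w=Q@b
m=(abs(t)<.014)&(abs(w)<.12)&(W[...,2]>.006)&(W[...,2]<.12)&(abs(w)>.0095)
print(m.sum(), w[m&(w>0)].min() if (m&(w>0)).any() else None, w[m&(w<0)].max() if (m&(w<0)).any() else None)
```

```text
1766 0.04930490447867128 -0.06261118925982809
```

```bash
python3 -m pendant '[[[0.009,0.0035,0],[0,0,4.5],0.036],[[0,0,0.04],[0,0,4.5],0.036],[[0,0,0.045],[0,0,0],0.036],[[0,0,0.045],[0,0,0],0.036],[[0,0,0.025],[0,0,0],0.036],[[0,0,0],[0,0,0],0.036],[[0,0,0],[0,0,0],0.036]]' 55
python3 - <<'E'
from bolt import *
im,d,W=look('w13',());fit(W,(.38,.52,-.155,-.095))
E
```

```text
clock: 15.6
position: [0.4843, -0.1201, 0.0416]
ee_rot: [0.247, 3.131, 0.0]
force: [0.6, -0.8, -0.2]
width: 0.39
pos [ 0.4843 -0.1201  0.0416] [0.247 3.131 0.   ]
c0 [ 0.4724 -0.1219] axis [ 0.9866 -0.1629] range -0.0332 0.0454 len 0.0786
-0.035 n101 ztop 0.0205 w -0.0115 0.0113
-0.032 n582 ztop 0.0227 w -0.0126 0.0123
-0.028 n367 ztop 0.0229 w -0.0126 0.0123
-0.025 n356 ztop 0.0230 w -0.0126 0.0124
-0.022 n358 ztop 0.0230 w -0.0128 0.0124
-0.019 n353 ztop 0.0229 w -0.0128 0.0125
-0.016 n147 ztop 0.0221 w -0.0129 0.0120
-0.013 n209 ztop 0.0196 w -0.0076 0.0078
-0.010 n203 ztop 0.0197 w -0.0076 0.0074
-0.007 n204 ztop 0.0196 w -0.0077 0.0074
-0.004 n199 ztop 0.0197 w -0.0077 0.0075
-0.001 n199 ztop 0.0197 w -0.0078 0.0075
0.002 n196 ztop 0.0196 w -0.0078 0.0075
0.005 n195 ztop 0.0197 w -0.0079 0.0076
0.008 n193 ztop 0.0197 w -0.0079 0.0076
0.011 n189 ztop 0.0194 w -0.0079 0.0076
0.014 n185 ztop 0.0195 w -0.0080 0.0077
0.017 n192 ztop 0.0196 w -0.0081 0.0077
0.020 n186 ztop 0.0196 w -0.0081 0.0077
0.023 n170 ztop 0.0198 w -0.0075 0.0077
0.026 n190 ztop 0.0196 w -0.0075 0.0078
0.029 n171 ztop 0.0196 w -0.0076 0.0078
0.032 n171 ztop 0.0195 w -0.0077 0.0079
0.035 n172 ztop 0.0194 w -0.0077 0.0074
0.038 n164 ztop 0.0196 w -0.0081 0.0074
0.041 n360 ztop 0.0207 w -0.0109 0.0105
0.044 n62 ztop 0.0194 w -0.0109 0.0106
0.047 n4 ztop 0.0150 w -0.0110 0.0100
```

```bash
python3 -m pendant '[[[0.0025,-0.0038,0],[0,0,0.4],0.036],[[0,0,0.018],[0,0,0],0.036],[[0,0,0.014],[0,0,0],0.036],[[0,0,0],[0,0,0],0.036],[[0,0,0],[0,0,0],0.036]]'
```

```text
clock: 16.27
position: [0.4807, -0.1244, 0.0092]
ee_rot: [0.261, 3.13, 0.0]
force: [-0.2, 0.1, 0.4]
width: 0.388
```

```bash
python3 -m pendant '[[[-0.0005,0.001,0.0055],[0,0,0],0.036],[[0,0,0],[0,0,0],0.036],[[0,0,0],[0,0,0],0],[[0,0,0],[0,0,0],0],[[0,0,0],[0,0,0],0],[[0,0,0],[0,0,0],0]]' 60
```

```text
clock: 17.02
position: [0.4812, -0.1234, 0.0034]
ee_rot: [0.261, 3.131, 0.0]
force: [0.2, -0.6, 0.7]
width: 0.16
```

```bash
python3 -m pendant '[[[0,0,-0.03],[0,0,0],0],[[0,0,-0.045],[0,0,-4.4],0],[[0.007,0.043,-0.04],[0,0,0],0],[[0.007,0.043,0],[0,0,0],0],[[0.007,0.043,0],[0,0,0],0],[[0.007,0.043,0],[0,0,0],0],[[0.007,0.043,0],[0,0,0],0],[[0.007,0.043,0],[0,0,0],0],[[0.006,0.043,0],[0,0,0],0],[[0.006,0.042,0],[0,0,0],0]]'; python3 -m pendant '[[[0,0,0.01],[0,0,0],0],[[0,0,0],[0,0,0],0],[[0,0,0],[0,0,0],0],[[0,0,0],[0,0,0],0]]';python3 -c "
from held import *
held('w14',(.4576,.2232))"
```

```text
clock: 18.27
position: [0.4575, 0.2244, 0.1183]
ee_rot: [-0.14, -3.138, 0.0]
force: [0.4, 0.7, -1.2]
width: 0.157
clock: 18.77
position: [0.4583, 0.2221, 0.1086]
ee_rot: [0.143, 3.138, -0.0]
force: [-0.4, -0.3, -0.4]
width: 0.163
pos [0.4583 0.2221 0.1086] [ 0.143  3.138 -0.   ]
head end tool x 0.0422
[[ 0.013   0.0006 -0.0163  0.0151]
 [ 0.017   0.0004 -0.0164  0.0155]
 [ 0.021   0.0006 -0.0164  0.0158]
 [ 0.025   0.0004 -0.0181  0.0229]
 [ 0.029   0.0006 -0.0196  0.0248]
 [ 0.033   0.0006 -0.0195  0.0254]
 [ 0.037   0.0006 -0.0196  0.0253]
 [ 0.041   0.0007 -0.0193  0.025 ]]
shank ctr y tool 0.0005 head ctr y 0.0006 shank top z -0.0163 head top z -0.0196
yaw in tool deg 0.37
shank point world [0.4591 0.2226 0.117 ] tool [-0.0008  0.0004 -0.0083]
tool yaw -5.2 bolt yaw -5.57
move in tool [0.0016 0.0004 0.067 ] turn about tool z -0.52
```

```bash
python3 -m pendant '[[[0.0013,0.0005,0],[0,0,-0.2],0],[[0,0,0.015],[0,0,0],0],[[0,0,0.015],[0,0,0],0],[[0,0,0.01],[0,0,0],0],[[0,0,0],[0,0,0],0],[[0,0,0],[0,0,0],0]]';python3 -c "
from held import *
held('w15',(.4576,.2232))"
```

```text
clock: 19.58
position: [0.4568, 0.2237, 0.0684]
ee_rot: [0.135, 3.139, -0.0]
force: [0.4, 0.5, -2.0]
width: 0.158
pos [0.4568 0.2237 0.0684] [ 0.135  3.139 -0.   ]
head end tool x 0.0423
[[ 0.013   0.003  -0.016   0.0206]
 [ 0.017  -0.0001 -0.016   0.0277]
 [ 0.021   0.     -0.0161  0.0279]
 [ 0.025   0.0004 -0.0171  0.0129]
 [ 0.029   0.0008 -0.0196  0.0248]
 [ 0.033   0.0008 -0.0195  0.0254]
 [ 0.037   0.0008 -0.0196  0.0253]
 [ 0.041   0.0007 -0.0191  0.025 ]]
shank ctr y tool nan head ctr y 0.0005 shank top z nan head top z -0.0194
yaw in tool deg -1.48
shank point world [nan nan nan] tool [-0.0007  0.0016     nan]
tool yaw -4.92 bolt yaw -3.44
move in tool [nan nan nan] turn about tool z 1.61held.py:17: RuntimeWarning: Mean of empty slice.
  print('shank ctr y tool',sh[:,1].mean().round(4),'head ctr y',hd[:,1].mean().round(4),'shank top z',np.median(sh[:,2]).round(4),'head top z', np.median(hd[:,2]).round(4))
  ret = ret.dtype.type(ret / rcount)
  return _methods._mean(a, axis=axis, dtype=dtype,
```

View pics/w15.png

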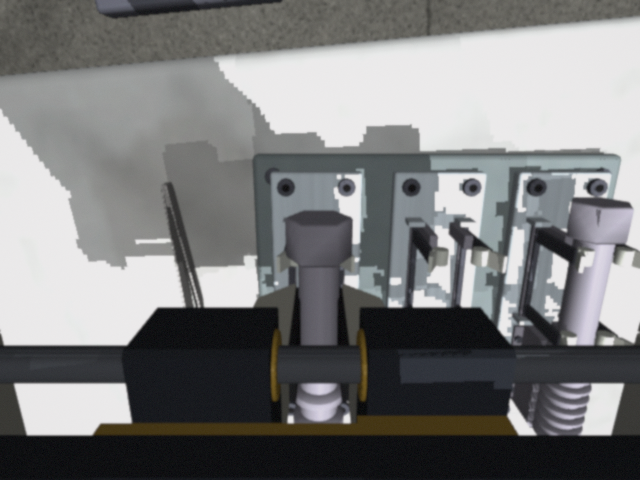

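The view shows the bolt centred between the coarse prongs, with the pair at about (288,265) and (350,265). Pushing down in steps.

```bash
python3 -m pendant '[[[0,-0.001,0.006],[0,0,0],0],[[0,0,0.006],[0,0,0],0],[[0,0,0],[0,0,0],0]]' 60; for i in 1 2 3 4; do python3 -m pendant '[[[0,0,0.003],[0,0,0],0],[[0,0,0],[0,0,0],0]]'; done
```

```text
clock: 20.0
position: [0.4566, 0.2226, 0.0561]
ee_rot: [-0.135, -3.139, 0.0]
force: [0.1, 0.3, 0.4]
width: 0.159
clock: 20.25
position: [0.4569, 0.2227, 0.0533]
ee_rot: [0.135, 3.138, 0.0]
force: [1.8, -0.3, -0.3]
width: 0.155
clock: 20.5
position: [0.4566, 0.2226, 0.05]
ee_rot: [0.135, 3.139, -0.0]
force: [1.9, 0.1, -3.4]
width: 0.159
clock: 20.75
position: [0.4562, 0.2225, 0.0468]
ee_rot: [-0.135, -3.138, 0.001]
force: [1.9, -0.1, -5.5]
width: 0.156
clock: 21.0
position: [0.4561, 0.2225, 0.0438]
ee_rot: [-0.135, -3.138, 0.001]
force: [1.1, 0.8, -8.0]
width: 0.154
```

```bash
python3 -m pendant '[[[0,0,0.002],[0,0,0],0],[[0,0,0],[0,0,0],0]]'; python3 -m pendant '[[[0,0,0],[0,0,0],0.03],[[0,0,0],[0,0,0],0.03],[[0,0,0],[0,0,0],0.03],[[0,0,0],[0,0,0],0.03]]';  python3 -c "
from held import *
held('w16',(.4576,.2232))"
```

```text
clock: 21.25
position: [0.4564, 0.2225, 0.0423]
ee_rot: [-0.135, -3.138, 0.0]
force: [-0.5, -0.7, -2.3]
width: 0.157
clock: 21.75
position: [0.4567, 0.2228, 0.0425]
ee_rot: [0.135, 3.138, 0.0]
force: [-0.1, 0.8, 0.5]
width: 0.326
pos [0.4567 0.2228 0.0425] [0.135 3.138 0.   ]
head end tool x 0.0425
[[ 0.013   0.0005 -0.016   0.0151]
 [ 0.017   0.0006 -0.0216  0.0266]
 [ 0.021   0.     -0.0213  0.0269]
 [ 0.025   0.0003 -0.0168  0.0239]
 [ 0.029   0.0003 -0.0192  0.0253]
 [ 0.033   0.0003 -0.019   0.0251]
 [ 0.037   0.0005 -0.0193  0.0253]
 [ 0.041   0.0005 -0.0189  0.0251]]
shank ctr y tool 0.0005 head ctr y 0.0003 shank top z -0.016 head top z -0.0192
yaw in tool deg -0.12
shank point world [0.4572 0.2231 0.0505] tool [-0.0005  0.0004 -0.008 ]
tool yaw -4.91 bolt yaw -4.79
move in tool [-0.0004  0.0001  0.0005] turn about tool z 0.26
```

```bash
python3 -m pendant '[[[0,0,-0.03],[0,0,0],0.03],[[0,0,-0.04],[0,0,0],0.03],[[-0.03,-0.03,-0.045],[0,0,0],0.036],[[-0.03,-0.03,-0.045],[0,0,0],0.036],[[0,0,0],[0,0,0],0.036]]'; python3 -c "
from seated import *
print(arm.observe()['joints'].round(3))
seated('w17',(.4576,.2232))
seated('w17',(.4683,.3464))" | grep -v '0.2[67]'
python3 - <<'E'
from bolt import *
print(arm.camera_params('wrist')['mount'][:3,3])
E
```

```text
clock: 22.42
position: [0.5153, 0.155, 0.206]
ee_rot: [0.143, 3.131, 0.003]
force: [-0.2, 0.4, 0.6]
width: 0.396
pos [0.5153 0.155  0.206 ] [1.430e-01 3.131e+00 3.000e-03]
-0.0435 ztop 0.0614  z95(|w|<16) 0.0615
-0.0405 ztop 0.0614  z95(|w|<16) 0.0618
-0.0375 ztop 0.0613  z95(|w|<16) 0.0617
-0.0345 ztop 0.0617  z95(|w|<16) 0.0618
-0.0315 ztop 0.0614  z95(|w|<16) 0.0618
-0.0285 ztop 0.0612  z95(|w|<16) 0.0617
-0.0255 ztop 0.0583  z95(|w|<16) 0.0602
-0.0225 ztop 0.0580  z95(|w|<16) 0.0675
-0.0195 ztop 0.0584  z95(|w|<16) 0.0678
-0.0165 ztop 0.0583  z95(|w|<16) 0.0677
-0.0135 ztop 0.0583  z95(|w|<16) 0.0585
-0.0105 ztop 0.0584  z95(|w|<16) 0.0585
-0.0075 ztop 0.0584  z95(|w|<16) 0.0587
-0.0045 ztop 0.0584  z95(|w|<16) 0.0589
-0.0015 ztop 0.0584  z95(|w|<16) 0.0584
0.0015 ztop 0.0584  z95(|w|<16) 0.0586
0.0045 ztop 0.0590  z95(|w|<16) 0.0591
0.0075 ztop 0.0584  z95(|w|<16) 0.0586
0.0105 ztop 0.0583  z95(|w|<16) 0.0585
0.0135 ztop 0.0584  z95(|w|<16) 0.0587
0.0165 ztop 0.0587  z95(|w|<16) 0.0667
0.0195 ztop 0.0590  z95(|w|<16) 0.0675
0.0225 ztop 0.0585  z95(|w|<16) 0.0679
0.0255 ztop 0.05
[... 1792 characters left out ...]
op 0.0605  z95(|w|<16) 0.0605
0.0435 ztop 0.0604  z95(|w|<16) 0.0603
0.0465 ztop 0.0602  z95(|w|<16) 0.0600
0.0495 ztop 0.0607  z95(|w|<16) 0.0608
0.0525 ztop 0.0606  z95(|w|<16) 0.0603
0.0555 ztop 0.0606  z95(|w|<16) 0.0607
0.0585 ztop 0.0604  z95(|w|<16) 0.0603
0.0615 ztop 0.0611  z95(|w|<16) 0.0609
0.0645 ztop 0.0599  z95(|w|<16) 0.0599
0.0675 ztop 0.0611  z95(|w|<16) 0.0610
0.0705 ztop 0.0607  z95(|w|<16) 0.0607
0.0735 ztop 0.0612  z95(|w|<16) 0.0611
0.0765 ztop 0.0599  z95(|w|<16) 0.0598
0.0795 ztop 0.0613  z95(|w|<16) 0.0613
0.0825 ztop 0.0590  z95(|w|<16) 0.0590
0.0855 ztop 0.0566  z95(|w|<16) 0.0572
extent -0.04235571396171987 0.08695221021932686
[ 0.08067176  0.00094495 -0.15807871]
```

View pics/w17.png

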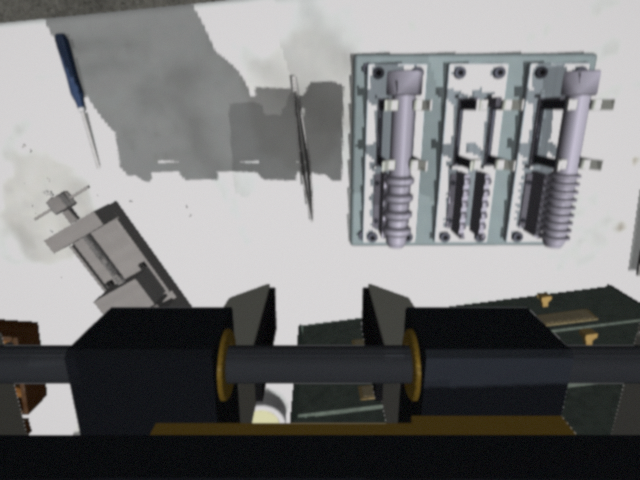

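The view shows the coarse bolt at (400,155) and the fine at (570,155), both level and home. Next is the medium bolt, which points the opposite way, so I'll plan the turn.

Run:
```python
from bolt import *
s=arm.observe();print(s['joints'].round(3),s['position'].round(3),s['ee_rot'].round(3))
f=np.load('w12.npz');s=dict(position=f['p'],ee_rot=f['r']);W=cloud("wrist",f['d'],s)
fit(W,(.35,.55,-.32,-.23))
```

```text
[-0.598  0.312  0.257  1.842 -0.093  0.999  1.182] [0.511 0.158 0.202] [1.360e-01 3.138e+00 1.000e-03]
c0 [ 0.4368 -0.2669] axis [0.9532 0.3022] range -0.0629 0.0663 len 0.1292
-0.061 n60 ztop 0.0182 w -0.0083 0.0049
-0.058 n89 ztop 0.0198 w -0.0091 0.0064
-0.055 n76 ztop 0.0207 w -0.0092 0.0085
-0.052 n153 ztop 0.0224 w -0.0129 0.0091
-0.049 n110 ztop 0.0197 w -0.0096 0.0066
-0.046 n77 ztop 0.0215 w -0.0088 0.0090
-0.043 n146 ztop 0.0225 w -0.0117 0.0094
-0.040 n105 ztop 0.0196 w -0.0094 0.0068
-0.037 n78 ztop 0.0214 w -0.0111 0.0079
-0.034 n143 ztop 0.0223 w -0.0114 0.0093
-0.031 n94 ztop 0.0198 w -0.0106 0.0068
-0.028 n85 ztop 0.0220 w -0.0102 0.0078
-0.025 n135 ztop 0.0223 w -0.0123 0.0091
-0.022 n95 ztop 0.0197 w -0.0096 0.0071
-0.019 n84 ztop 0.0213 w -0.0089 0.0083
-0.016 n125 ztop 0.0227 w -0.0126 0.0096
-0.013 n91 ztop 0.0201 w -0.0099 0.0063
-0.010 n88 ztop 0.0219 w -0.0100 0.0085
-0.007 n119 ztop 0.0223 w -0.0112 0.0094
-0.004 n86 ztop 0.0195 w -0.0096 0.0064
-0.001 n86 ztop 0.0197 w -0.0090 0.0059
0.002 n82 ztop 0.0194 w -0.0089 0.0061
0.005 n82 ztop 0.0196 w -0.0092 0.0056
0.008 n82 ztop 0.0197 w -0.0090 0.0058
0.011 n83 ztop 0.0197 w -0.0092 0.0058
0.014 n80 ztop 0.0198 w -0.0094 0.0059
0.017 n79 ztop 0.0197 w -0.0094 0.0056
0.020 n82 ztop 0.0196 w -0.0090 0.0055
0.023 n76 ztop 0.0200 w -0.0084 0.0060
0.026 n79 ztop 0.0196 w -0.0100 0.0060
0.029 n77 ztop 0.0195 w -0.0092 0.0058
0.032 n78 ztop 0.0198 w -0.0093 0.0058
0.035 n76 ztop 0.0198 w -0.0093 0.0057
0.038 n75 ztop 0.0197 w -0.0086 0.0059
0.041 n76 ztop 0.0200 w -0.0096 0.0055
0.044 n74 ztop 0.0196 w -0.0091 0.0059
0.047 n73 ztop 0.0199 w -0.0101 0.0063
0.050 n102 ztop 0.0225 w -0.0139 0.0098
0.053 n106 ztop 0.0230 w -0.0141 0.0100
0.056 n108 ztop 0.0230 w -0.0147 0.0101
0.059 n106 ztop 0.0230 w -0.0149 0.0098
0.062 n106 ztop 0.0234 w -0.0141 0.0100
0.065 n99 ztop 0.0233 w -0.0154 0.0101
0.068 n11 ztop 0.0217 w -0.0070 0.0091
```

Run:
```python
from h import *
pts=[]
for n in ("side","scene"):
    im,d=arm.get_image(n);W=cloud(n,d).reshape(-1,3);pts.append(W[~np.isnan(W[:,0])])
for tag in ('w12','w3'):
    f=np.load(tag+'.npz');s=dict(position=f['p'],ee_rot=f['r']);d=f['d'].copy();d[300:]=0
    W=cloud("wrist",d,s).reshape(-1,3);pts.append(W[~np.isnan(W[:,0])])
P=np.vstack(pts);np.save('pts.npy',P)
a=np.array([.9532,.3022]);b=np.array([-.3022,.9532]);Q=P[:,:2]-np.array([.459,-.26]);t=Q@a;w=Q@b
# along the tool: t along bolt (head +), w across
print('rows w from -0.13..0.13; cols t -0.06..0.15')
for k in np.arange(-.14,.13,.01):
    print('%.3f'%(k+.005),' '.join('%4d'%(1000*P[g][:,2].max()) if (g:=(w>=k)&(w<k+.01)&(t>=u)&(t<u+.01)&(P[:,2]<.45)).sum()>0 else '   .' for u in np.arange(-.1,.14,.01)))
```

```text
rows w from -0.13..0.13; cols t -0.06..0.15
-0.135    2    2   40   40   38   41   39    7   10   22  155  168  175  178  180  180  178  174    .    .    .    .    .    .
-0.125    2    2   39   32    .   31   39    2   73   73  150  166  174  178  179  178  165   24    .  -12    .    .    .    .
-0.115   10    3   40   32    5   33   39    2   71   71   24  157  163  164  166  165   60   21   19    0    .    .    .    .
-0.105   12    2    2   39   39   39   39    2    5   10   25   32  138   22   81  149  152  149    2    1    1    1   -3 -579
-0.095   13   12    3    2   37    2    1    1    2   10   11   28   28   17  145  155  153  151    1    1    3    0    1 -580
-0.085   11   12    2    2    2    2    1    1    0    9   11    9    1    2  142  149  150    2    2    2    1    1    2    1
-0.075   12   11    1    2    1    0    2    2    2    3    2    2    3    2    3    2    2    2    3    2    2    2    1    1
-0.065   13   12    0    2    1    3    2    3    2    3    2    3    2    2    2    2    2    3    3    2    3    3    1   31
-0.055   12   11    2    2    2    3    
[... 1659 characters left out ...]
   13   11   11    2    2    2    2    2    3    2    3    2    2   15
0.085    0    2    3    3    1    3    3    2    2    2    2    2    2    2  210  209    2    3    2    2   13   20   23   20
0.095  -13    1    2    3    2    2    2    2    2    2    2    2    3    3    2  210    2    2   17   20   22   23   23   22
0.105    .    0    2    2    2    2    2    2    2    2    2    3    2    2    3    2    3   18   22   23   23   22   21   15
0.115    .   -2    2    2    2    3    2    2    2    2    4    2    3    4    2   18   20   21   20   23   18   14    3    2
0.125    .   -5    1    3    2    2    3    3    2    2    2    2   17   21   19   20   21   20   17    2    2    2    2    2
```

Run:
```python
import numpy as np
P=np.load('pts.npy');a=np.array([.9532,.3022]);b=np.array([-.3022,.9532])
Q=P[:,:2]-np.array([.459,-.26]);t=Q@a+.004;w=Q@b
g=(P[:,2]>.06)&(P[:,2]<.45)&(w<0)&(w>-.13)&(abs(t)<.1)
T,Wd,Z=t[g],w[g],P[g,2]
d=np.hypot(np.maximum(abs(T)-.0375,0),np.maximum(abs(Wd)-.095,0));o=np.argsort(d)[:25]
for i in o: print(T[i].round(4),Wd[i].round(4),Z[i].round(3),d[i].round(4))
```

```text
0.0497 -0.0956 0.135 0.0122
0.0502 -0.0946 0.139 0.0127
0.0511 -0.0968 0.137 0.0138
0.0514 -0.092 0.139 0.0139
0.0515 -0.0931 0.134 0.014
0.0515 -0.0962 0.137 0.014
0.0515 -0.0958 0.138 0.014
0.0516 -0.0953 0.14 0.0141
0.0516 -0.0949 0.133 0.0141
0.0522 -0.0895 0.139 0.0147
0.0524 -0.0938 0.136 0.0149
0.0335 -0.1099 0.139 0.0149
0.0524 -0.093 0.14 0.0149
0.0525 -0.0917 0.137 0.015
0.0524 -0.0972 0.144 0.0151
0.0527 -0.0909 0.14 0.0152
0.0528 -0.0896 0.137 0.0153
0.0528 -0.0958 0.133 0.0154
0.0529 -0.0931 0.137 0.0154
0.0529 -0.0904 0.133 0.0154
0.053 -0.0938 0.134 0.0155
0.0531 -0.0915 0.139 0.0156
0.0532 -0.0902 0.133 0.0157
0.0532 -0.0935 0.14 0.0157
0.0332 -0.1107 0.144 0.0157
```

```bash
python3 -m pendant '[[[0.002,-0.047,0],[0,0,0],0.04],[[0.002,-0.047,0],[0,0,0],0.04],[[0.002,-0.047,0],[0,0,0],0.04],[[0.002,-0.047,0],[0,0,0],0.04],[[0.002,-0.047,0],[0,0,0],0.04],[[0.002,-0.047,0],[0,0,0],0.04],[[0.002,-0.047,0],[0,0,0],0.04],[[0.002,-0.047,0],[0,0,0],0.04],[[0.002,-0.047,0],[0,0,10],0.04],[[0,0,0],[0,0,10.5],0.04]]'; python3 -m pendant '[[[0,0,0],[0,0,10.5],0.04],[[0,0,0],[0,0,10.5],0.04],[[0,0,0],[0,0,10.5],0.04],[[0,0,0],[0,0,10.5],0.04],[[0,0,0],[0,0,10.5],0.04],[[0,0,0],[0,0,10.5],0.04],[[0,0,0],[0,0,10.5],0.04],[[0,0,0],[0,0,10.5],0.04],[[0,0,0],[0,0,10.5],0.04],[[0,0,0],[0,0,10.5],0.04]]';python3 -c "
from h import *
s=arm.observe();T=R.from_rotvec(s['ee_rot']).as_matrix();print(np.degrees(np.arctan2(-T[1,0],-T[0,0])),s['joints'].round(2))"
```

```text
clock: 23.88
position: [0.4554, -0.2649, 0.2012]
ee_rot: [-0.706, -3.059, 0.002]
force: [-0.1, 1.3, 0.7]
width: 0.436
clock: 25.12
position: [0.4568, -0.2604, 0.201]
ee_rot: [-2.853, -1.311, 0.003]
force: [0.1, 0.3, 0.1]
width: 0.437
-130.6555421950144 [-0.3   0.42  0.99  1.9  -0.4   1.04  0.15]
```

```bash
python3 -m pendant '[[[0,0,0],[0,0,10.5],0.04],[[0,0,0],[0,0,10.5],0.04],[[0,0,0],[0,0,10],0.04],[[0,0,0],[0,0,0],0.04],[[0,0,0],[0,0,0],0.04]]';python3 -c "
from bolt import *
s=arm.observe();T=R.from_rotvec(s['ee_rot']).as_matrix();print(np.degrees(np.arctan2(-T[1,0],-T[0,0])),s['joints'].round(2))
im,d,W=look('w18');fit(W,(.33,.55,-.33,-.215))"
```

```text
clock: 25.75
position: [0.4569, -0.2614, 0.2017]
ee_rot: [-3.099, -0.515, 0.002]
force: [-0.8, -0.9, -0.1]
width: 0.435
-161.1410218227413 [-0.38  0.48  1.14  1.9  -0.5   1.08 -0.27]
pos [ 0.4569 -0.2614  0.2017] [-3.099e+00 -5.150e-01  2.000e-03]
bolt_medium_shank 0.73 [323. 226.  32. 146.]
c0 [ 0.4449 -0.2667] axis [-0.9542 -0.2991] range -0.0587 0.0709 len 0.1296
-0.058 n119 ztop 0.0231 w -0.0122 0.0125
-0.055 n110 ztop 0.0227 w -0.0122 0.0126
-0.052 n120 ztop 0.0228 w -0.0121 0.0128
-0.049 n114 ztop 0.0232 w -0.0121 0.0120
-0.046 n111 ztop 0.0232 w -0.0120 0.0121
-0.043 n87 ztop 0.0230 w -0.0119 0.0123
-0.040 n65 ztop 0.0196 w -0.0077 0.0073
-0.037 n71 ztop 0.0202 w -0.0076 0.0074
-0.034 n69 ztop 0.0201 w -0.0076 0.0076
-0.031 n65 ztop 0.0195 w -0.0075 0.0076
-0.028 n70 ztop 0.0195 w -0.0074 0.0077
-0.025 n66 ztop 0.0197 w -0.0074 0.0078
-0.022 n68 ztop 0.0196 w -0.0073 0.0080
-0.019 n64 ztop 0.0202 w -0.0073 0.0082
-0.016 n66 ztop 0.0200 w -0.0072 0.0073
-0.013 n61 ztop 0.0196 w -0.0071 0.0074
-0.010 n64 ztop 0.0195 w -0.0079 0.0075
-0.007 n62 ztop 0.0199 w -0.0079 0.0076
-0.004
[... 315 characters left out ...]
n48 ztop 0.0198 w -0.0073 0.0077
0.023 n101 ztop 0.0215 w -0.0107 0.0105
0.026 n68 ztop 0.0226 w -0.0107 0.0104
0.029 n47 ztop 0.0196 w -0.0071 0.0080
0.032 n111 ztop 0.0212 w -0.0106 0.0108
0.035 n60 ztop 0.0222 w -0.0105 0.0108
0.038 n44 ztop 0.0201 w -0.0078 0.0073
0.041 n109 ztop 0.0210 w -0.0104 0.0102
0.044 n58 ztop 0.0223 w -0.0103 0.0101
0.047 n42 ztop 0.0198 w -0.0076 0.0076
0.050 n103 ztop 0.0213 w -0.0102 0.0105
0.053 n63 ztop 0.0221 w -0.0103 0.0105
0.056 n45 ztop 0.0195 w -0.0074 0.0079
0.059 n107 ztop 0.0221 w -0.0101 0.0108
0.062 n55 ztop 0.0221 w -0.0100 0.0108
0.065 n38 ztop 0.0198 w -0.0072 0.0073
0.068 n31 ztop 0.0187 w -0.0063 0.0064
0.071 n15 ztop 0.0174 w -0.0053 0.0056
```

View pics/w18.png

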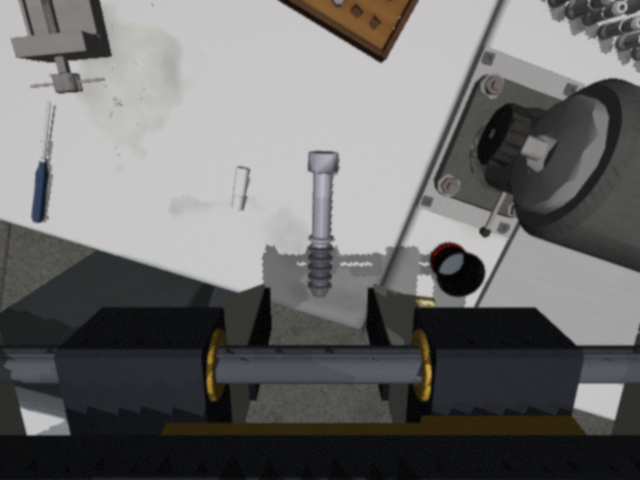

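The view shows the medium bolt at (323,226) with 6 rings at 9 mm pitch, lying clear of the motor. Approaching.

```bash
python3 -m pendant '[[[-0.0013,0.0014,0],[0,0,1.5],0.036],[[0,0,0.045],[0,0,0],0.036],[[0,0,0.045],[0,0,0],0.036],[[0,0,0.045],[0,0,0],0.036],[[0,0,0.025],[0,0,0],0.036],[[0,0,0],[0,0,0],0.036],[[0,0,0],[0,0,0],0.036],[[0,0,0],[0,0,0],0.036]]' 55;python3 -c "
from bolt import *
s=arm.observe();T=R.from_rotvec(s['ee_rot']).as_matrix();print(np.degrees(np.arctan2(-T[1,0],-T[0,0])),s['joints'].round(2))
im,d,W=look('w19',());fit(W,(.43,.55,-.33,-.215))"
```

```text
clock: 26.95
position: [0.4571, -0.2643, 0.0435]
ee_rot: [3.106, 0.467, 0.003]
force: [-0.4, 0.8, -0.4]
width: 0.391
-162.90922336792568 [-0.19  0.68  0.9   2.05 -0.77  0.79 -0.09]
pos [ 0.4571 -0.2643  0.0435] [3.106e+00 4.670e-01 3.000e-03]
c0 [ 0.4701 -0.259 ] axis [-0.9502 -0.3115] range -0.0326 0.0437 len 0.0763
-0.032 n558 ztop 0.0227 w -0.0122 0.0129
-0.029 n359 ztop 0.0228 w -0.0123 0.0128
-0.026 n361 ztop 0.0229 w -0.0125 0.0128
-0.023 n356 ztop 0.0230 w -0.0125 0.0128
-0.020 n357 ztop 0.0230 w -0.0126 0.0128
-0.017 n187 ztop 0.0228 w -0.0123 0.0123
-0.014 n200 ztop 0.0195 w -0.0075 0.0075
-0.011 n200 ztop 0.0195 w -0.0077 0.0075
-0.008 n205 ztop 0.0194 w -0.0077 0.0074
-0.005 n200 ztop 0.0196 w -0.0079 0.0074
-0.002 n200 ztop 0.0196 w -0.0080 0.0074
0.001 n190 ztop 0.0194 w -0.0081 0.0074
0.004 n200 ztop 0.0197 w -0.0082 0.0074
0.007 n192 ztop 0.0195 w -0.0083 0.0073
0.010 n185 ztop 0.0194 w -0.0078 0.0073
0.013 n179 ztop 0.0198 w -0.0079 0.0073
0.016 n185 ztop 0.0195 w -0.0080 0.0073
0.019 n177 ztop 0.0193 w -0.0081 0.0073
0.022 n180 ztop 0.0196 w -0.0082 0.0072
0.025 n179 ztop 0.0195 w -0.0083 0.0072
0.028 n177 ztop 0.0196 w -0.0084 0.0072
0.031 n176 ztop 0.0195 w -0.0085 0.0072
0.034 n176 ztop 0.0195 w -0.0086 0.0071
0.037 n165 ztop 0.0194 w -0.0087 0.0071
0.040 n285 ztop 0.0219 w -0.0087 0.0102
0.043 n40 ztop 0.0215 w 0.0013 0.0102
```

```bash
python3 -m pendant '[[[-0.0006,-0.0012,0],[0,0,-0.3],0.036],[[0,0,0.018],[0,0,0],0.036],[[0,0,0.016],[0,0,0],0.036],[[0,0,0],[0,0,0],0.036],[[0,0,0],[0,0,0],0.036],[[0,0,0],[0,0,0],0.036]]'
```

```text
clock: 27.75
position: [0.4555, -0.2632, 0.0086]
ee_rot: [3.105, 0.475, 0.001]
force: [0.5, -0.4, 0.2]
width: 0.392
```

```bash
python3 -m pendant '[[[0,0,0.005],[0,0,0],0.036],[[0,0,0],[0,0,0],0.036],[[0,0,0],[0,0,0],0],[[0,0,0],[0,0,0],0],[[0,0,0],[0,0,0],0],[[0,0,0],[0,0,0],0]]' 60
```

```text
clock: 28.5
position: [0.4555, -0.2631, 0.0035]
ee_rot: [3.105, 0.475, 0.0]
force: [0.6, -0.8, 0.6]
width: 0.157
```

```bash
python3 -m pendant '[[[0,0,-0.03],[0,0,0],0],[[0,0,-0.045],[0,0,0],0],[[0,0,-0.045],[0,0,0],0],[[0.015,-0.048,-0.04],[0,0,0],0],[[0.015,-0.048,0],[0,0,0],0],[[0.015,-0.048,0],[0,0,0],0],[[0.015,-0.048,0],[0,0,-10],0],[[0,0,0],[0,0,-10.5],0],[[0,0,0],[0,0,-10.5],0],[[0,0,0],[0,0,-10.5],0]]';python3 -m pendant '[[[0,0,0],[0,0,-10.5],0],[[0,0,0],[0,0,-10.5],0],[[0,0,0],[0,0,-10.5],0],[[0,0,0],[0,0,-10.5],0],[[0,0,0],[0,0,-10.5],0],[[0,0,0],[0,0,-10.5],0],[[0,0,0],[0,0,-10.5],0],[[0,0,0],[0,0,-10.5],0],[[0,0,0],[0,0,-10.5],0],[[0,0,0],[0,0,-10.5],0]]';python3 -c "
from bolt import *
s=arm.observe();T=R.from_rotvec(s['ee_rot']).as_matrix();print(np.degrees(np.arctan2(-T[1,0],-T[0,0])),s['joints'].round(2))"
```

```text
clock: 29.75
position: [0.4548, -0.0626, 0.1621]
ee_rot: [-2.73, -1.553, 0.001]
force: [0.3, 0.1, -1.8]
width: 0.155
clock: 31.0
position: [0.4547, -0.0631, 0.162]
ee_rot: [-0.431, -3.111, -0.0]
force: [0.4, 0.1, -1.7]
width: 0.155
-15.78106987031023 [-0.42  0.25  0.54  2.08 -0.17  0.85  1.51]
```

```bash
python3 -m pendant '[[[0,0,0],[0,0,-5.3],0],[[0,0,0],[0,0,-5.4],0],[[0.0023,0.0434,0],[0,0,0],0],[[0.0023,0.0434,0],[0,0,0],0],[[0.0023,0.0434,0],[0,0,0],0],[[0.0023,0.0434,0],[0,0,0],0],[[0.0023,0.0434,0],[0,0,0],0],[[0.0023,0.0434,0],[0,0,0],0],[[0.0023,0.0434,0.02],[0,0,0],0],[[0.0023,0.0434,0.03],[0,0,0],0]]';python3 -m pendant '[[[0,0,0],[0,0,0],0],[[0,0,0],[0,0,0],0],[[0,0,0],[0,0,0],0]]';python3 -c "
from held import *
held('w20',(.4630,.2848))"
```

```text
clock: 32.25
position: [0.47, 0.2859, 0.1122]
ee_rot: [0.148, 3.137, 0.002]
force: [1.0, -0.1, -1.9]
width: 0.157
clock: 32.62
position: [0.4702, 0.283, 0.1128]
ee_rot: [0.151, 3.137, 0.0]
force: [1.0, 0.7, -1.1]
width: 0.158
pos [0.4702 0.283  0.1128] [0.151 3.137 0.   ]
head end tool x 0.0481
[[ 0.013  -0.0023 -0.0163  0.0211]
 [ 0.017   0.0007 -0.0162  0.016 ]
 [ 0.021   0.0007 -0.0162  0.0158]
 [ 0.025   0.0007 -0.0164  0.0157]
 [ 0.029   0.0007 -0.0163  0.0155]
 [ 0.033   0.0009 -0.0195  0.025 ]
 [ 0.037   0.0006 -0.0196  0.0252]
 [ 0.041   0.0006 -0.0197  0.0251]
 [ 0.045   0.0009 -0.0196  0.0252]]
shank ctr y tool 0.0007 head ctr y 0.0008 shank top z -0.0163 head top z -0.0196
yaw in tool deg 1.71
shank point world [0.4651 0.2835 0.1213] tool [ 0.0051 -0.0002 -0.0083]
tool yaw -5.52 bolt yaw -7.23
move in tool [0.0022 0.0011 0.0712] turn about tool z -2.18
```

```bash
python3 -m pendant '[[[0.0027,0.0005,0],[0,0,-0.45],0],[[0,0,0.015],[0,0,0],0],[[0,0,0.015],[0,0,0],0],[[0,0,0.014],[0,0,0],0],[[0,0,0],[0,0,0],0],[[0,0,0],[0,0,0],0],[[0,0,0],[0,0,0],0]]';python3 -c "
from held import *
held('w21',(.4630,.2848))"
```

```text
clock: 33.55
position: [0.4674, 0.2852, 0.0687]
ee_rot: [0.136, 3.138, 0.001]
force: [-0.5, -0.4, -2.1]
width: 0.161
pos [0.4674 0.2852 0.0687] [1.360e-01 3.138e+00 1.000e-03]
head end tool x 0.0479
[[ 0.013   0.0009 -0.0162  0.0152]
 [ 0.017   0.0009 -0.0163  0.016 ]
 [ 0.021  -0.0001 -0.0163  0.0276]
 [ 0.025   0.0001 -0.0161  0.0278]
 [ 0.029  -0.0002 -0.0164  0.0274]
 [ 0.033   0.001  -0.0196  0.025 ]
 [ 0.037   0.0009 -0.0196  0.0253]
 [ 0.041   0.0008 -0.0198  0.025 ]
 [ 0.045   0.001  -0.0197  0.0252]]
shank ctr y tool 0.0009 head ctr y 0.0006 shank top z -0.0164 head top z -0.0194
yaw in tool deg 0.82
shank point world [0.4625 0.2859 0.0772] tool [ 0.0049  0.0003 -0.0084]
tool yaw -4.96 bolt yaw -5.78
move in tool [-0.0006 -0.0011  0.0272] turn about tool z -0.73
```

View pics/w21.png

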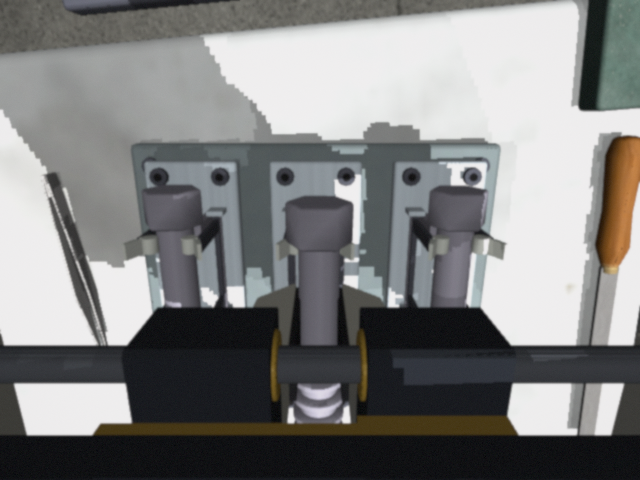

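The view shows the bolt over the middle gauge between its prongs at about (287,248) and (352,248), and the other two bolts seated on either side.

```bash
python3 -m pendant '[[[-0.0004,-0.0013,0.006],[0,0,0],0],[[0,0,0.006],[0,0,0],0],[[0,0,0],[0,0,0],0]]' 60; for i in 1 2 3 4; do python3 -m pendant '[[[0,0,0.003],[0,0,0],0],[[0,0,0],[0,0,0],0]]'; done
```

```text
clock: 33.98
position: [0.4673, 0.2836, 0.0559]
ee_rot: [-0.136, -3.139, 0.0]
force: [-0.2, 0.3, -0.2]
width: 0.154
clock: 34.22
position: [0.4676, 0.2837, 0.0532]
ee_rot: [0.136, 3.138, 0.0]
force: [1.1, 0.4, -1.8]
width: 0.16
clock: 34.48
position: [0.4674, 0.2836, 0.0499]
ee_rot: [0.136, 3.139, -0.0]
force: [1.7, -0.1, -3.4]
width: 0.157
clock: 34.72
position: [0.4669, 0.2835, 0.0467]
ee_rot: [-0.136, -3.138, 0.001]
force: [1.5, 0.3, -5.4]
width: 0.157
clock: 34.98
position: [0.4668, 0.2835, 0.0437]
ee_rot: [-0.136, -3.138, 0.001]
force: [0.8, 1.6, -8.3]
width: 0.156
```

```bash
python3 -m pendant '[[[0,0,0.002],[0,0,0],0],[[0,0,0],[0,0,0],0]]'; python3 -m pendant '[[[0,0,0],[0,0,0],0.03],[[0,0,0],[0,0,0],0.03],[[0,0,0],[0,0,0],0.03],[[0,0,0],[0,0,0],0.03]]';  python3 -c "
from held import *
held('w22',(.4630,.2848))" | tail -5; python3 -m pendant '[[[0,0,-0.03],[0,0,0],0.03],[[0,0,-0.04],[0,0,0],0.03],[[-0.03,-0.05,-0.045],[0,0,0],0.03],[[-0.03,-0.05,-0.045],[0,0,0],0.03],[[0,-0.05,0],[0,0,0],0.03],[[0,0,0],[0,0,0],0.03],[[0,0,0],[0,0,0],0.03]]'; python3 -c "
from seated import *
for n,s in (('fine',(.4683,.3464)),('medium',(.4630,.2848)),('coarse',(.4576,.2232))):
    print(n);seated('w23'+n,s)
im,d=arm.get_image('side');cv2.imwrite('pics/side23.png',cv2.resize(im[150:390,220:540],(800,600),interpolation=cv2.INTER_CUBIC)[:,:,::-1])"
```

```text
clock: 35.22
position: [0.4674, 0.2837, 0.0423]
ee_rot: [0.136, 3.139, 0.0]
force: [-0.3, -0.5, -3.9]
width: 0.161
clock: 35.72
position: [0.4674, 0.2837, 0.0423]
ee_rot: [0.136, 3.138, 0.0]
force: [0.1, 0.0, 0.5]
width: 0.324
shank ctr y tool 0.0006 head ctr y 0.0004 shank top z -0.016 head top z -0.0193
yaw in tool deg 0.17
shank point world [0.4623 0.2845 0.0503] tool [ 0.0052  0.0004 -0.008 ]
tool yaw -4.97 bolt yaw -5.14
move in tool [-0.0007  0.0003  0.0003] turn about tool z -0.09
clock: 36.65
position: [0.5062, 0.1453, 0.1886]
ee_rot: [-0.136, -3.138, -0.001]
force: [0.4, -0.6, -0.8]
width: 0.327
fine
pos [0.5062 0.1453 0.1886] [-1.360e-01 -3.138e+00 -1.000e-03]
-0.0435 ztop 0.0606  z95(|w|<16) 0.0610
-0.0405 ztop 0.0611  z95(|w|<16) 0.0612
-0.0375 ztop 0.0613  z95(|w|<16) 0.0615
-0.0345 ztop 0.0615  z95(|w|<16) 0.0618
-0.0315 ztop 0.0610  z95(|w|<16) 0.0613
-0.0285 ztop 0.0613  z95(|w|<16) 0.0616
-0.0255 ztop 0.0603  z95(|w|<16) 0.0603
-0.0225 ztop 0.0583  z95(|w|<16) 0.0666
-0.0195 ztop 0.0583  z95(|w|<16) 0.0666
-0.0165 ztop 0.0580  z95(|w|<16) 0.0663
-0.0135 ztop 0.0583  
[... 4343 characters left out ...]
 0.0592  z95(|w|<16) 0.0593
0.0405 ztop 0.0583  z95(|w|<16) 0.2598
0.0435 ztop 0.0606  z95(|w|<16) 0.2609
0.0465 ztop 0.0618  z95(|w|<16) 0.2615
0.0495 ztop 0.0604  z95(|w|<16) 0.2626
0.0525 ztop 0.0586  z95(|w|<16) 0.2617
0.0555 ztop 0.0595  z95(|w|<16) 0.2587
0.0585 ztop 0.0612  z95(|w|<16) 0.2557
0.0615 ztop 0.0615  z95(|w|<16) 0.0616
0.0645 ztop 0.0587  z95(|w|<16) 0.0589
0.0675 ztop 0.0585  z95(|w|<16) 0.0587
0.0705 ztop 0.0611  z95(|w|<16) 0.0611
0.0735 ztop 0.0616  z95(|w|<16) 0.0616
0.0765 ztop 0.0596  z95(|w|<16) 0.0597
0.0795 ztop 0.0588  z95(|w|<16) 0.0589
0.0825 ztop 0.0581  z95(|w|<16) 0.0582
0.0855 ztop 0.0569  z95(|w|<16) 0.0573
extent -0.042762036686653175 0.08657901276813618
```

View pics/side23.png

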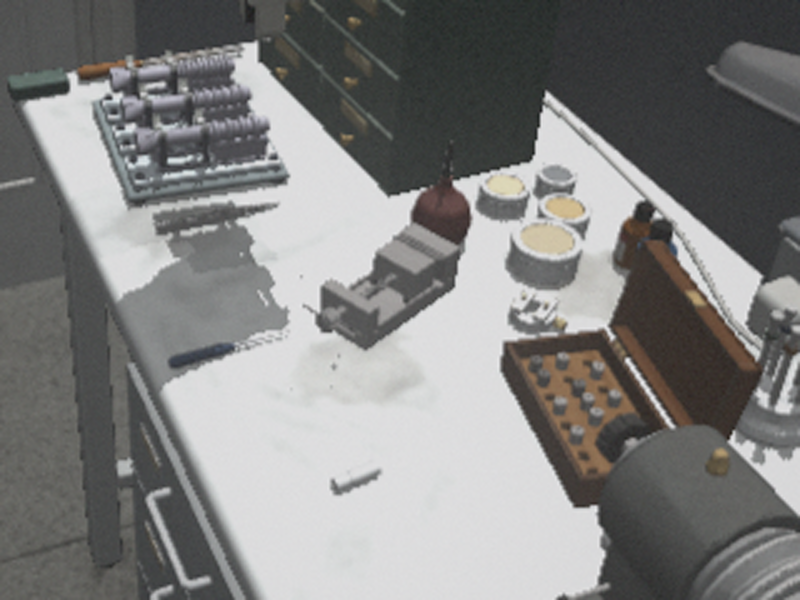

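View pics/w23medium.png

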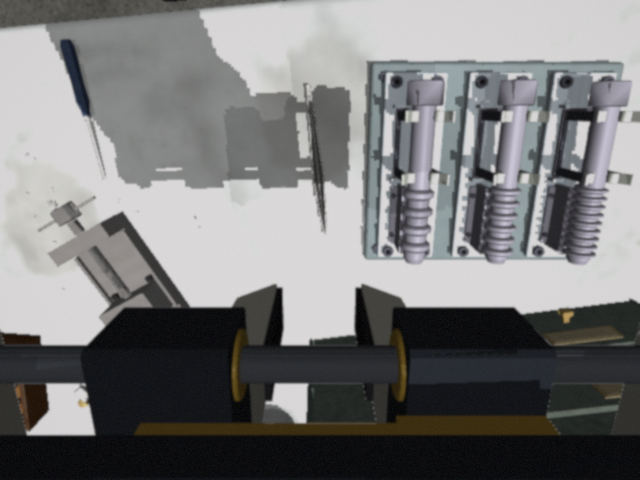

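All three bolts lie level: coarse at (420,170), medium at (510,170) and fine at (597,170). The tools look undisturbed, the collet and driver in the side view and the tweezers at (315,155). Handing in.

```bash
python3 -c "
from cell import arm
print(arm.sign_off(), arm.observe()['clock'])"
```

```text
the job is handed in; nothing more can be done
the job is handed in; nothing more can be done
```

I put the fine, coarse and medium bolts, in that order, each into the gauge that matches its thread, threaded end over the notched plates. Then I handed the job in at about 37 s of the 67 s allowed, with the gripper clear of everything.

- **Match:** ring count and spacing measured from above confirmed each bolt (9 rings at 6 mm, 6 at 9 mm, 4 at 13 mm). The gauges' pitches came from the detector and a close-up picture, not a count of the notches.
- **Seating:** the last depth check showed all three level. Shank tops were about 58.3 mm up and thread tops about 61 to 62 mm, which is what a bolt fully home should show. None stood 3 mm high.
- **Position along the gauge:** all three were within about 1 mm of nominal.
- **Bystanders:** the driver, collet and tweezers look to be where they were in the last pictures. I compared them only by eye, not by measurement.
- **Disagreement:** the automatic yaw estimate for a held bolt was thrown off where fingers or prongs came into its view, so I set it aside there and used the shank centre line.
- **Forces:** the readings between push steps stayed within about 9 N. I did not record the peak during each step.

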